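# Stir the drying milling beads with the lab spoon

### The job

The washed milling beads are drying in the steel dish: take the spoon that stands bowl-up in the blue rack, turn it bowl-down, dip its bowl among the beads to the bottom of the dish and stir them round three full turns, sweeping well out from the middle on every side. Spill no bead and do not drag or tip the dish; then lift the spoon out and leave it lying flat inside the steel tray. Leave the spatula and the glass rod in the rack, and the bottle and the jar where they stand.

Things in the scene. Friction and masses are not known exactly. Their poses are not given: they have to be found in the camera images.
- spoon: Steel lab spoon, 200 mm, 70 g, standing bowl-up in a rack hole, its butt on the rack's base 5 mm above the bench. Origin: centre of the butt end; z axis runs from butt to bowl. Round handle 11 mm thick from 0 to 115 mm, round neck 8 mm thick at 120 to 172 mm, round cupped bowl 28 mm wide, 8 mm deep, at 172 to 200 mm, open to its +x. Balance point about 95 mm from the butt.
- spoon_tip (a point): Far end of the spoon's bowl, on the spoon's axis, 200 mm from the butt.
- rack: Fixed blue plastic tube rack, 250 x 60 x 95 mm high; origin under its centre, x along its length (roughly the world's x), z up. One row of seven 18 mm holes, 32.5 mm apart, in its 5 mm top plate; the three tools stand in the holes at x = -65, 0 and +65 mm in any order, with empty holes between. Base plate 5 mm thick.
- spatula: Steel flat-bladed spatula, 200 mm long, same handle as the spoon, blade 18 mm wide and 2.5 mm thick, standing blade-up in the rack. A bystander. Origin at the handle's butt end, z along it to the blade.
- rod: Plain clear glass stirring rod, 195 mm long, 10 mm thick, standing in the rack. A bystander. Origin at its lower end, z along it.
- dish: Loose open stainless dish, about 0.4 kg, 40 mm high, with a flat floor and flaring wall: outside radius 44 mm at the foot and 60 mm at the rim, wall 3 mm, inner floor 3 mm above the bench with inner radius about 41 mm. Origin: centre of its underside, z up. Seven loose beads lie on its floor.
- tray: Fixed empty shallow steel instrument tray, 280 x 130 x 20 mm high, wall and floor 3 mm. Origin: centre of its underside; x axis along its length (roughly along the world's x), z up.
- bottle: Loose white plastic wash bottle with a blue cap and a bent spout, body 62 mm across, 181 mm tall with the spout (the spout, at 160 to 180 mm, reaches 48 mm from the axis along its +x), standing about 112 mm from the dish's centre. A bystander. Origin: centre of its underside.
- jar: Loose brown glass jar with a white lid, 58 mm across, 85 mm tall, standing about 112 mm from the dish's centre, on the other side from the bottle. A bystander. Origin: centre of its underside.
- bead0_center (a point): Centre of a white ceramic milling bead, 15 mm across, 10 g, lying on the dish's floor.
- bead1_center (a point): Centre of another such bead.
- bead2_center (a point): Centre of another such bead.
- bead3_center (a point): Centre of another such bead.
- bead4_center (a point): Centre of another such bead.
- bead5_center (a point): Centre of another such bead.
- bead6_center (a point): Centre of another such bead.

How it is judged:
By the outcome, as a careful person would: the job done as asked, in the order asked, and still so for the second after the job is handed in, with the robot touching nothing.
It also fails if it takes over 72 s, if anything falls off the work surface, if the arm or the gripper's body presses on something with over 40 N, if the wrist force passes 120 N, or if a joint passes its speed limit or range.

### The arm

A 6-joint arm with a two-finger parallel gripper is mounted at the origin on the work surface. World frame = base frame: x ahead of the robot, y to its left, z up, the work surface at z = 0. Lengths are in mm, angles in rad, forces in N, time in s.
With the tool pointing down it reaches from about 250 to 725 mm from the base axis. Payload 4 kg.
Tool frame: the origin (TCP) lies at the very end of the fingers, on their centre line; the grasp point (between the pads) lies 19 mm behind it; z points along the fingers, y is the direction in which the jaws open and shut (so a half turn about z gives the same grasp; the last joint's range is limited). The gripper opens to 85 mm and grips with 20 to 120 N. Pads are 22 mm wide; open, the fingers measure 114 mm over their backs; the gripper's body (76 mm by 85 mm) begins 54 mm behind the grasp point. The pads swing forward as they close: fully open they stand 13 mm farther back than shut.
Start: joints at [1.344, 0.241, 0.005, 1.335, 0, 1.571], TCP at [112.428, 487.195, 231.306] pointing down, gripper open.
Joint ranges: [-2.72, 2.72], [-1.05, 1.87], [-1.09, 1.28], [-1.99, 2.15], [-1.42, 1.44], [-3.14, 3.14]. Speed limits (rad/s): [2.79, 2.79, 3.14, 3.14, 3.14, 3.14].

### API

Orientations are given as a unit quaternion [w, x, y, z].
In Python, from station import r, vision gives the robot as it stands.
- The arm moves only by the tool servo_tool, never from a script. Its argument "commands" is a list that holds one entry, the list of rows, each a list of 7 numbers: the shift along the tool's x, y, z in cm, then the turn, a rotation vector about the tool's x, y, z in degrees, then the finger opening in cm, from 0 to 8.54. In form: [[[x, y, z, ax, ay, az, gripper], ...]]. A call has 1 to 8 rows; each row is the pose to reach, as a shift and turn from the pose commanded when the call began, along the tool's axes at that moment; what a row does not reach only later rows make up. A row lasts 1/12 s, in which the tool goes at most 41.7 mm and 7.16 degrees, less where a joint would pass 70% of its speed; a pose out of reach is approached as far as the arm can. A call with a gripper value outside its range is refused whole. The fingers move at their own pace and stop on an object; "squeeze" is the grip in N (left out, the last holds). Time passes only in rows, so rows that repeat a pose let the fingers close. It gives the time, the measured TCP pose, the force and the opening at its end, in the units of the state.
- r.read_state(): the state, without advancing time (a new reading comes with each control period).
- vision.capture(name): name is "scene" or "top" or "wrist"; returns a dict with "color" (480x640x3 uint8, blue, green, red), "K" (3x3 intrinsics, pixels), "cam_to_world" (4x4, takes a point from camera to world coordinates); the wrist camera has in their place "tool_from_camera" (4x4, takes a point from camera to tool coordinates, whose origin is the TCP and whose axes are the flange's). Camera axes: x right, y up, looking along -z (the intrinsics and any distortion apply to the point x, -y, -z); pixel columns grow to the right and rows downward; lengths in mm; the calibration is good to about 2 mm. A picture is of the moment at which its call begins: read the wrist's pose just before it. There is no depth.
- r.job_done(): hands the job in, once; it reports no verdict.
The state is a dict: "t": time; "joints": joint angles; "joint_velocities": joint speeds; "joint_torque": joint torques, N m; "position": TCP position; "tool_rot": TCP orientation; "wrist_force": force on the tool from outside, world axes, zero at the start; "moment": the same for the moment, N m; "grip_width": finger opening in mm.
Only numpy, scipy, OpenCV 4.12 (cv2) and the standard library are available. Lean on these libraries where they do the work, as an engineer would, in place of code of your own. Each camera call takes 0.05 s, during which the arm holds its last target.

## Working session

There is one attempt and no reset: what is moved stays moved. The work goes in short steps, Python scripts to look and compute and a tool call to move; the robot and the scene stay as the last step left them, time stands still between calls to the robot, and variables do not carry over. Pictures are saved under pics/ and viewed, and the job is handed in when it is done.

Besides the shell and the picture viewer there is one more tool, called after "Emit:" by a JSON object that holds its "method" and its "body", one argument or row to a line. servo_tool: Moves the arm, as the interface text tells. Its arguments: {"type":"object","properties":{"commands":{"type":"array"},"squeeze":{"type":"number"}},"required":["commands"]}

```bash
ls; mkdir -p pics; python3 - <<'E'
from station import r, vision
import cv2,numpy as np
print(r.read_state())
for n in ("scene","top","wrist"):
    c=vision.capture(n); cv2.imwrite(f"pics/{n}0.png",c["color"]); print(n,{k:np.round(v,3).tolist() for k,v in c.items() if k!="color"})
E
```

```text
pics
{'t': 0.0, 'joints': array([1.34398431e+00, 2.41453558e-01, 3.70468859e-03, 1.33517468e+00,
       1.75037065e-05, 1.57077138e+00]), 'joint_velocities': array([-0.0008662 ,  0.00083083, -0.00078214,  0.0010529 ,  0.00070635,
       -0.00096271]), 'joint_torque': array([ 6.35376691e-04, -3.72319186e+01,  2.52407295e+01,  1.68912602e-02,
        2.43385966e-04,  7.66938257e-06]), 'position': array([112.28883488, 486.57933042, 230.3852217 ]), 'tool_rot': array([-1.29070141e-04,  1.13150632e-01,  9.93577276e-01, -1.05578545e-03]), 'wrist_force': array([ 0.66092979, -0.03904014,  0.09355204]), 'moment': array([-0.02190772,  0.01208525, -0.05840796]), 'grip_width': 85.5247406450809}
scene {'K': [[465.063, 0.0, 312.905], [0.0, 465.063, 236.181], [0.0, 0.0, 1.0]], 'cam_to_world': [[0.097, -0.826, 0.555, 1022.647], [0.995, 0.073, -0.066, -39.784], [0.014, 0.559, 0.829, 926.867], [0.0, 0.0, 0.0, 1.0]]}
top {'K': [[614.663, 0.0, 315.567], [0.0, 614.663, 235.964], [0.0, 0.0, 1.0]], 'cam_to_world': [[-0.008, 0.992, -0.13, 360.707], [-1.0, -0.008, 0.005, -5.737], [0.004, 0.13, 0.992, 1201.691], [0.0, 0.0, 0.0, 1.0]]}
wrist {'K': [[337.114, 0.0, 324.469], [0.0, 337.114, 239.658], [0.0, 0.0, 1.0]], 'tool_from_camera': [[-0.0, 0.946, 0.325, 83.583], [1.0, 0.001, -0.001, 1.219], [-0.001, 0.325, -0.946, -142.499], [0.0, 0.0, 0.0, 1.0]]}
```

View pics/scene0.png

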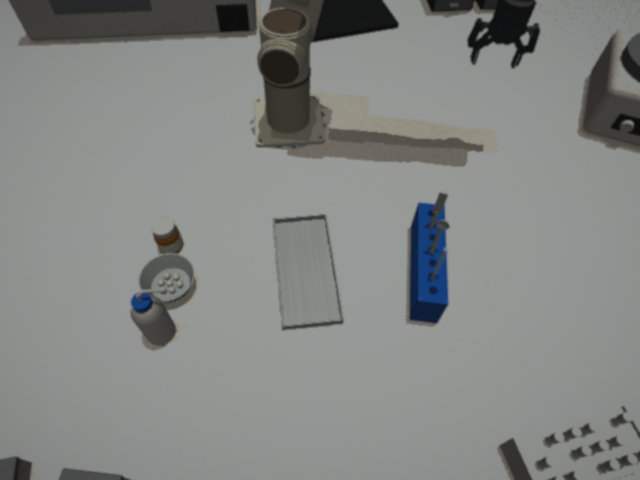

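View pics/top0.png

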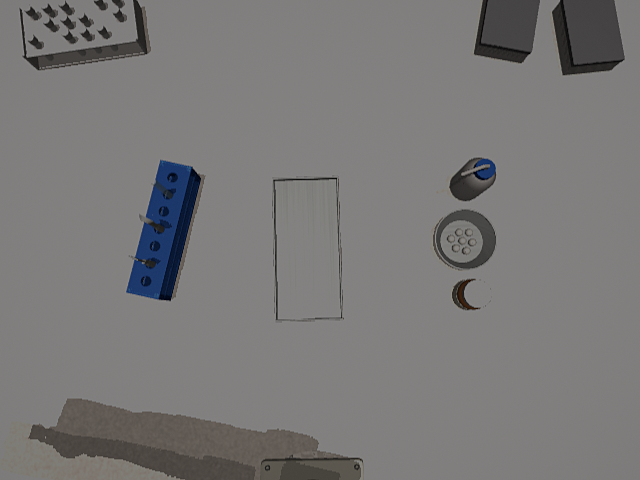

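View pics/wrist0.png

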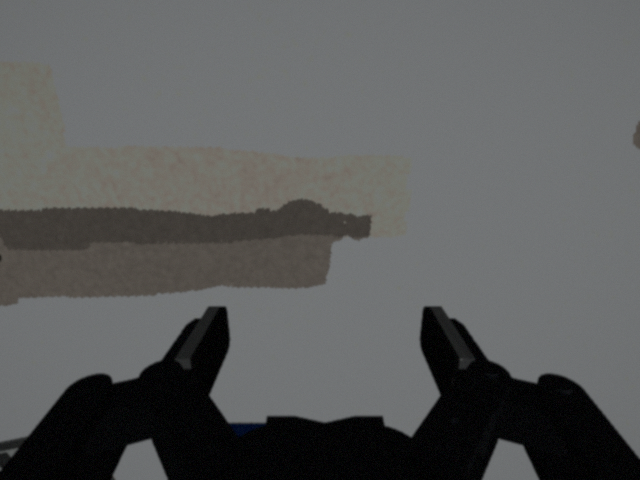

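```bash
python3 - <<'E'
import cv2,numpy as np
t=cv2.imread("pics/top0.png"); s=cv2.imread("pics/scene0.png")
a=cv2.resize(t[150:310,115:215],None,fx=3.7,fy=3.7,interpolation=cv2.INTER_CUBIC)
b=cv2.resize(s[185:330,390:470],None,fx=4.08,fy=4.08,interpolation=cv2.INTER_CUBIC)
h=590
a=cv2.convertScaleAbs(a,alpha=1.6);
im=np.zeros((h+10,800,3),np.uint8); im[:min(a.shape[0],h+10),:a.shape[1]]=a[:h+10]; im[:min(b.shape[0],h+10),400:400+b.shape[1]]=b[:h+10]
cv2.imwrite("pics/zoom1.png",im)
a=cv2.resize(t[145:320,420:510],None,fx=3.4,fy=3.4,interpolation=cv2.INTER_CUBIC);a=cv2.convertScaleAbs(a,alpha=1.6)
b=cv2.resize(s[205:355,115:215],None,fx=4,fy=4,interpolation=cv2.INTER_CUBIC)
im=np.zeros((600,800,3),np.uint8); im[:a.shape[0],:a.shape[1]]=a; im[:600,400:]=b
cv2.imwrite("pics/zoom2.png",im)
E
```

```text
(no output)
```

View pics/zoom1.png

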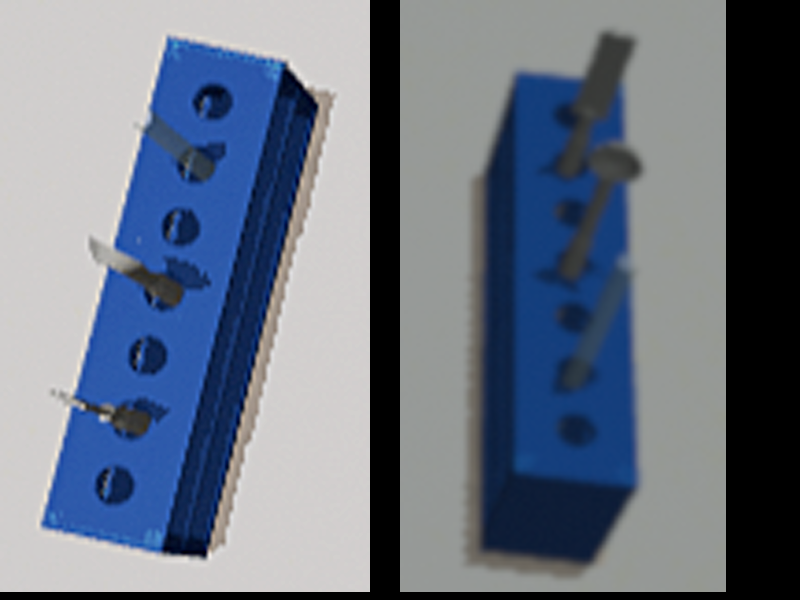

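View pics/zoom2.png

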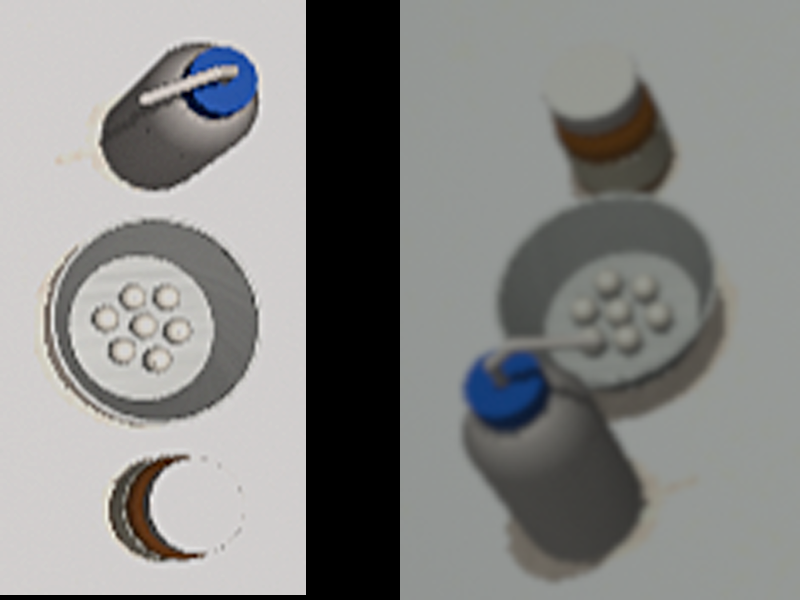

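```bash
cat > h.py <<'E'
import numpy as np,cv2
from station import r,vision
from scipy.spatial.transform import Rotation as R
C={"top":None,"scene":None}
def cam(n):
    if C[n] is None: C[n]=vision.capture(n)
    return C[n]
def ray(n,px,M=None,K=None):
    if M is None: M=cam(n)["cam_to_world"]; K=cam(n)["K"]
    d=np.array([(px[0]-K[0,2])/K[0,0],-(px[1]-K[1,2])/K[1,1],-1.0])
    return M[:3,3],M[:3,:3]@d
def onz(n,px,z,**k):
    o,d=ray(n,px,**k); return (o+d*(z-o[2])/d[2]).round(1)
def tri(rays):
    A=0;b=0
    for o,d in rays:
        d=d/np.linalg.norm(d);P=np.eye(3)-np.outer(d,d);A=A+P;b=b+P@o
    x=np.linalg.solve(A,b)
    return x.round(1),[round(float(np.linalg.norm((np.eye(3)-np.outer(d,d)/(d@d))@(x-o))),1) for o,d in rays]
def toolM(s=None):
    s=s or r.read_state(); M=np.eye(4); q=s["tool_rot"]; M[:3,:3]=R.from_quat([q[1],q[2],q[3],q[0]]).as_matrix(); M[:3,3]=s["position"]; return M
E
python3 - <<'E'
from h import *
T=lambda x,y:(115+x/3.7,150+y/3.7); S=lambda x,y:(390+(x-400)/4.08,185+y/4.08)
print("rack corners", [onz("top",T(*p),95).tolist() for p in[(168,37),(285,62),(43,527),(165,552)]])
print("holes top",[onz("top",T(*p),95).tolist() for p in[(213,102),(180,227),(163.5,291),(147,355),(115,485)]])
print("holes scene",[onz("scene",S(*p),95).tolist() for p in[(571,115),(573,212),(573,317),(575,430)]])
for a,b in [((213,102),(575,430)),((180,227),(573,317)),((147,355),(573,212)),((115,485),(571,115))]:
    print(tri([ray("top",T(*a)),ray("scene",S(*b))]))
# spoon bowl
print("bowl",tri([ray("top",T(97,248)),ray("scene",S(614,163))]))
print("tray",[onz("top",p,20).tolist() for p in[(274,179),(338,178),(276,320),(342,318)]])
T2=lambda x,y:(420+x/3.4,145+y/3.4); S2=lambda x,y:(115+(x-400)/4,205+y/4)
print("dish rim",tri([ray("top",T2(155,319)),ray("scene",S2(607,291))]), onz("top",T2(155,319),40))
print("dish floor", onz("top",T2(141,326),3),onz("scene",S2(623,322),3))
print("beads",[onz("top",T2(*p),10.5)[:2].tolist() for p in[(133,297),(166,297),(105,319),(144,325),(178,331),(123,351),(157,359)]])
print("beads s",[onz("scene",S2(*p),10.5)[:2].tolist() for p in[(609,282),(645,288),(585,311),(619,312),(658,316),(592,340),(628,338)]])
print("bottle cap",onz("top",T2(222,82),160),"spouttip",tri([ray("top",T2(143,99)),ray("scene",S2(592,341))]),"jar lid",onz("top",T2(197,506),85),onz("scene",S2(592,82),85))
E
```

```text
rack corners [[649.0, 273.0, 95.0], [635.8, 214.5, 95.0], [406.1, 327.6, 95.0], [393.6, 268.2, 95.0]]
holes top [[615.7, 249.9, 95.0], [552.9, 264.8, 95.0], [521.1, 272.1, 95.0], [489.6, 279.4, 95.0], [426.2, 293.3, 95.0]]
holes scene [[427.5, 298.5, 95.0], [490.6, 284.2, 95.0], [554.2, 268.6, 95.0], [617.7, 254.0, 95.0]]
(array([616.7, 252.5,  93. ]), [2.1, 2.1])
(array([553.5, 267. ,  93.9]), [1.9, 1.9])
(array([490.1, 282. ,  94.2]), [2.4, 2.4])
(array([426.7, 296.3,  93.8]), [2.6, 2.6])
bowl (array([526.4, 275.6, 191.6]), [2.5, 2.5])
tray [[628.7, 68.3, 20.0], [629.7, -57.3, 20.0], [354.5, 64.4, 20.0], [357.2, -61.3, 20.0]]
dish rim (array([ 505.5, -297.5,   34.1]), [2.1, 2.1]) [ 504.9 -298.2   40. ]
dish floor [ 505.5 -299.3    3. ] [ 508.3 -293.9    3. ]
beads [[521.4, -293.5], [521.3, -312.5], [508.8, -276.8], [505.1, -299.2], [501.5, -318.6], [490.2, -286.5], [485.4, -305.9]]
beads s [[486.3, -301.4], [492.0, -281.2], [503.7, -313.2], [506.0, -294.5], [510.4, -272.9], [522.2, -307.9], [522.7, -288.4]]
bottle cap [ 611.7 -307.1  160. ] spouttip (array([ 603.4, -265.7,  158.4]), [1.1, 1.1]) jar lid [ 398.7 -305.2   85. ] [ 402. -299.   85.]
```

```bash
cat >> h.py <<'E'
def Rt(az,p,camdown=True,roll=0):
    """tool z at azimuth az, pitched p deg below horizontal, x down(camera down) or up; roll deg about z extra"""
    a,p=np.radians([az,p]); z=np.array([np.cos(a)*np.cos(p),np.sin(a)*np.cos(p),-np.sin(p)])
    x=np.array([-np.cos(a)*np.sin(p),-np.sin(a)*np.sin(p),-np.cos(p)])
    if not camdown: x=-x
    return np.c_[x,np.cross(z,x),z]@R.from_euler('z',roll,degrees=True).as_matrix()
def go(pos,Rm):
    s=r.read_state(); M=toolM(s); d=M[:3,:3].T@(np.array(pos)-M[:3,3])/10
    v=R.from_matrix(M[:3,:3].T@Rm).as_rotvec(degrees=True)
    print("cm",d.round(2),"deg",v.round(1),"|",np.linalg.norm(d).round(1),np.linalg.norm(v).round(1))
def st():
    s=r.read_state(); M=toolM(s); z=M[:3,2]; x=M[:3,0]
    print("t",round(s["t"],2),"J",s["joints"].round(3),"pos",s["position"].round(1),"az",np.degrees(np.arctan2(z[1],z[0])).round(1),"pitchdown",np.degrees(-np.arcsin(z[2])).round(1),"x",x.round(2),"y",M[:3,1].round(3),"F",s["wrist_force"].round(1),"M",s["moment"].round(2),"w",round(s["grip_width"],1))
E
python3 -c "
from h import *
st(); go([440,110,250],Rt(70,89.9)); print(Rt(70,89.9).round(2))"
```

```text
t 0.25 J [ 1.344  0.241  0.004  1.335 -0.     1.571] pos [112.4 486.9 230.9] az -102.6 pitchdown 89.9 x [-0.97  0.22 -0.  ] y [ 0.225  0.974 -0.001] F [0.  0.6 1. ] M [-0.01 -0.    0.02] w 85.5
cm [-40.4  -29.36  -1.88] deg [ -0.1  -0.1 -83. ] | 50.0 83.0
[[-0.34 -0.94  0.  ]
 [-0.94  0.34  0.  ]
 [-0.    0.   -1.  ]]
```

Emit:
{"method": "servo_tool", "body": {
  "commands": [
    [[-40.4,-29.4,-1.9,0,0,-83,4],[-40.4,-29.4,-1.9,0,0,-83,4],[-40.4,-29.4,-1.9,0,0,-83,4],[-40.4,-29.4,-1.9,0,0,-83,4],[-40.4,-29.4,-1.9,0,0,-83,4],[-40.4,-29.4,-1.9,0,0,-83,4],[-40.4,-29.4,-1.9,0,0,-83,4],[-40.4,-29.4,-1.9,0,0,-83,4]]
  ]
}}

```text
t: 0.92
position: [301.8, 270.7, 242.4]
tool_rot: [0.0, -0.312, 0.95, 0.0]
wrist_force: [0.4, 0.9, 0.5]
grip_width: 40.0
```

```bash
python3 -c "
from h import *
st(); go([440,110,250],Rt(70,89.9))"
```

```text
t 0.92 J [ 0.731  0.047 -0.195  1.328 -0.     0.096] pos [301.8 270.7 242.4] az 39.0 pitchdown 90.0 x [-0.8  -0.59 -0.  ] y [-0.594  0.805  0.   ] F [0.4 0.9 0.5] M [0.06 0.04 0.03] w 40.0
cm [ -1.58 -21.14  -0.76] deg [ -0.   -0.1 -33.6] | 21.2 33.6
```

```bash
python3 -c "
from h import *
Rm=Rt(70,10)
go([440,90,200],Rm)
sp=np.array([522,274.5,113]); print(sp-120*Rm[:,2])"
```

```text
cm [ -0.39 -22.75   4.24] deg [-23.4 -77.5 -27.9] | 23.1 85.6
[481.58110934 163.45001059 133.83778132]
```

Emit:
{"method": "servo_tool", "body": {
  "commands": [
    [[-0.4,-22.8,4.2,-23.4,-77.5,-27.9,4],[-0.4,-22.8,4.2,-23.4,-77.5,-27.9,4],[-0.4,-22.8,4.2,-23.4,-77.5,-27.9,4],[-0.4,-22.8,4.2,-23.4,-77.5,-27.9,4],[-0.4,-22.8,4.2,-23.4,-77.5,-27.9,4],[-0.4,-22.8,4.2,-23.4,-77.5,-27.9,4],[-0.4,-22.8,4.2,-23.4,-77.5,-27.9,4],[-0.4,-22.8,4.2,-23.4,-77.5,-27.9,4]]
  ]
}}

```text
t: 1.58
position: [440.4, 87.5, 201.3]
tool_rot: [0.353, -0.416, 0.802, 0.245]
wrist_force: [-1.2, 1.2, -1.0]
grip_width: 39.9
```

```bash
python3 -c "
from h import *
st(); go([440,90,200],Rt(70,10)); go([455,140,170],Rt(70,10))"
```

```text
t 1.58 J [-0.35   0.054 -0.628  0.725  0.877 -1.231] pos [440.4  87.5 201.3] az 62.2 pitchdown 39.1 x [-0.41 -0.49 -0.77] y [-0.84   0.534  0.1  ] F [-1.2  1.2 -1. ] M [-0.68  0.37  0.03] w 39.9
cm [-0.    0.15  0.24] deg [ -9.  -28.6 -10.5] | 0.3 31.7
cm [-0.77  1.26  6.11] deg [ -9.  -28.6 -10.5] | 6.3 31.7
```

Emit:
{"method": "servo_tool", "body": {
  "commands": [
    [[-0.8,1.3,6.1,-9,-28.6,-10.5,4],[-0.8,1.3,6.1,-9,-28.6,-10.5,4],[-0.8,1.3,6.1,-9,-28.6,-10.5,4],[-0.8,1.3,6.1,-9,-28.6,-10.5,4],[-0.8,1.3,6.1,-9,-28.6,-10.5,4],[-0.8,1.3,6.1,-9,-28.6,-10.5,4],[-0.8,1.3,6.1,-9,-28.6,-10.5,4]]
  ]
}}

```text
t: 2.17
position: [453.0, 142.5, 167.1]
tool_rot: [0.522, -0.438, 0.63, 0.372]
wrist_force: [-1.0, 0.1, 0.8]
grip_width: 40.2
```

```bash
python3 -c "
from h import *
st(); 
import cv2
s=r.read_state(); c=vision.capture('wrist'); cv2.imwrite('pics/w1.png',c['color']);c=vision.capture('scene'); cv2.imwrite('pics/s1.png',c['color'])"
```

```text
t 2.17 J [-0.375  0.487 -0.672  0.577  1.389 -1.727] pos [453.  142.5 167.1] az 70.2 pitchdown 10.3 x [-0.07 -0.16 -0.98] y [-0.94   0.34   0.011] F [-1.   0.1  0.8] M [-0.91  0.36 -0.01] w 40.2
```

View pics/w1.png

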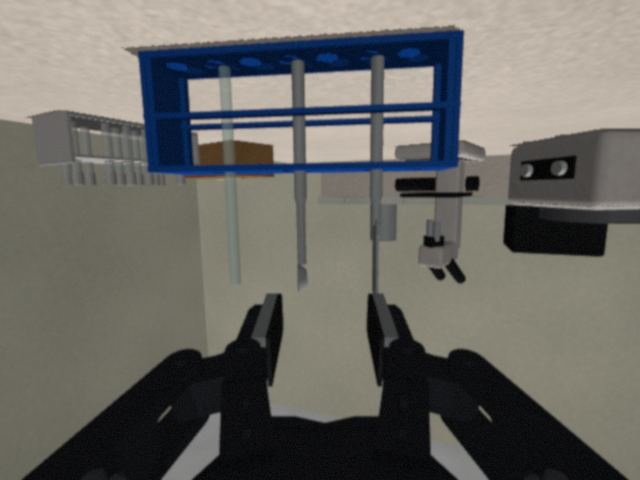

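View pics/s1.png

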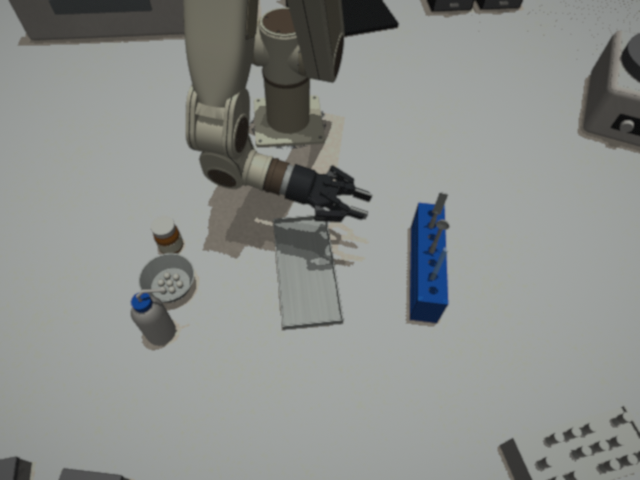

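```bash
cat >> h.py <<'E'
def wcam(s,c):
    return toolM(s)@c["tool_from_camera"],c["K"]
def proj(p,M,K):
    q=np.linalg.inv(M)@np.r_[p,1]; return np.array([K[0,0]*q[0]/-q[2]+K[0,2],-K[1,1]*q[1]/-q[2]+K[1,2]]).round(1)
E
python3 -c "
from h import *
s=r.read_state(); c=vision.capture('wrist'); M,K=wcam(s,c)
for z in (5,50,95,110,140,200): print(z,proj([522,274.5,z],M,K))
g=cv2.cvtColor(c['color'],cv2.COLOR_BGR2GRAY)
for row in (90,140,185,220,240,280): print(row,g[row,280:325].tolist())
"
```

```text
5 [298.9  59.3]
50 [299.8 115.5]
95 [300.7 169.1]
110 [301.  186.4]
140 [301.6 220.3]
200 [302.7 285.1]
90 [188, 189, 187, 185, 184, 184, 181, 182, 182, 180, 177, 158, 114, 82, 82, 88, 92, 98, 96, 95, 89, 88, 83, 87, 119, 162, 183, 186, 185, 185, 184, 184, 184, 187, 189, 188, 189, 188, 188, 190, 187, 186, 185, 186, 187]
140 [187, 187, 186, 189, 189, 188, 187, 188, 192, 191, 190, 186, 165, 120, 87, 88, 93, 97, 97, 97, 96, 90, 87, 85, 93, 131, 168, 187, 188, 189, 187, 187, 189, 187, 186, 186, 187, 185, 185, 185, 187, 187, 186, 186, 186]
185 [133, 132, 132, 132, 135, 131, 132, 132, 133, 132, 134, 132, 128, 116, 98, 85, 86, 94, 92, 96, 93, 94, 89, 85, 80, 85, 104, 122, 129, 132, 129, 129, 133, 132, 134, 131, 130, 130, 129, 128, 124, 117, 114, 112, 114]
220 [131, 131, 131, 130, 131, 129, 133, 131, 131, 133, 133, 130, 130, 130, 128, 120, 101, 89, 88, 89, 92, 89, 87, 85, 93, 109, 124, 126, 128, 131, 130, 129, 129, 128, 129, 130, 130, 127, 130, 129, 129, 128, 129, 129, 128]
240 [129, 131, 131, 133, 131, 130, 131, 129, 130, 131, 132, 129, 130, 130, 131, 126, 109, 94, 88, 88, 92, 91, 88, 83, 88, 105, 125, 127, 130, 130, 130, 128, 129, 130, 130, 132, 130, 129, 128, 127, 129, 130, 128, 130, 130]
280 [133, 133, 131, 132, 132, 133, 134, 136, 136, 135, 135, 133, 133, 135, 131, 132, 121, 100, 88, 90, 91, 93, 93, 94, 95, 98, 110, 125, 131, 135, 136, 135, 135, 133, 133, 133, 131, 133, 132, 134, 133, 134, 132, 132, 133]
```

```bash
python3 -c "
from h import *
Rm=Rt(70,10); t=np.array([521.8,274.5,113])+15*Rm[:,2]; print(t)
go(t-90*Rm[:,2],Rm); go(t,Rm)"
```

```text
[526.85236133 288.38124868 110.39527733]
cm [ 2.92 -2.04  7.97] deg [ 0.2 -0.3 -0.2] | 8.7 0.5
cm [ 2.87 -2.08 16.97] deg [ 0.2 -0.3 -0.2] | 17.3 0.5
```

Emit:
{"method": "servo_tool", "body": {
  "commands": [
    [[2.9,-2.05,4,0,0,0,4],[2.9,-2.05,6,0,0,0,4],[2.9,-2.05,8,0,0,0,4],[2.9,-2.05,10.5,0,0,0,4],[2.9,-2.05,12.5,0,0,0,4],[2.9,-2.05,14,0,0,0,4],[2.9,-2.05,14,0,0,0,4]]
  ]
}}

```text
t: 2.9
position: [504.2, 221.8, 116.9]
tool_rot: [0.52, -0.444, 0.631, 0.367]
wrist_force: [0.9, 0.0, 0.7]
grip_width: 39.7
```

```bash
python3 -c "
from h import *
st(); Rm=Rt(70,10); t=np.array([521.8,274.5,113])+15*Rm[:,2]; go(t,Rm)
s=r.read_state(); c=vision.capture('wrist'); cv2.imwrite('pics/w2.png',c['color']);M,K=wcam(s,c)
for z in (50,80,100,110): print(z,proj([522,274.5,z],M,K))"
```

```text
t 2.9 J [-0.144  0.645 -0.847 -0.718  1.295 -0.753] pos [504.2 221.8 116.9] az 70.3 pitchdown 11.0 x [-0.07 -0.18 -0.98] y [-0.941  0.337  0.001] F [0.9 0.  0.7] M [-0.94  0.32 -0.03] w 39.7
cm [-0.69  0.11  7.03] deg [ 0.3 -1.  -0. ] | 7.1 1.0
50 [326.  172.7]
80 [326.1 221.5]
100 [326.1 253. ]
110 [326.1 268.5]
```

View pics/w2.png

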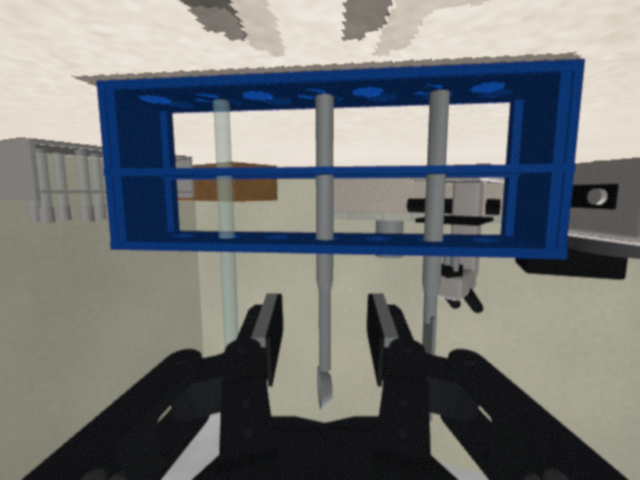

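Emit:
{"method": "servo_tool", "body": {
  "commands": [
    [[-0.7,0.1,1.5,0.3,-1,0,4],[-0.7,0.1,3,0.3,-1,0,4],[-0.7,0.1,4.5,0.3,-1,0,4],[-0.7,0.1,6,0.3,-1,0,4],[-0.7,0.1,7,0.3,-1,0,4],[-0.7,0.1,7,0.3,-1,0,4],[-0.7,0.1,7,0.3,-1,0,4]]
  ]
}}

```text
t: 3.53
position: [525.7, 288.2, 109.4]
tool_rot: [0.526, -0.439, 0.627, 0.37]
wrist_force: [0.2, -0.7, 0.2]
grip_width: 40.1
```

```bash
python3 -c "
from h import *
st(); Rm=Rt(70,10); t=np.array([521.8,274.5,113])+15*Rm[:,2]; go(t,Rm)
c=vision.capture('wrist'); cv2.imwrite('pics/w3.png',c['color'])"
```

```text
t 3.53 J [ 0.016  0.759 -0.848 -1.146  1.17  -0.426] pos [525.7 288.2 109.4] az 70.2 pitchdown 10.0 x [-0.06 -0.16 -0.98] y [-0.941  0.34   0.003] F [ 0.2 -0.7  0.2] M [-0.95  0.28 -0.02] w 40.1
cm [-0.1  -0.1   0.04] deg [ 0.2  0.  -0.1] | 0.1 0.2
```

View pics/w3.png

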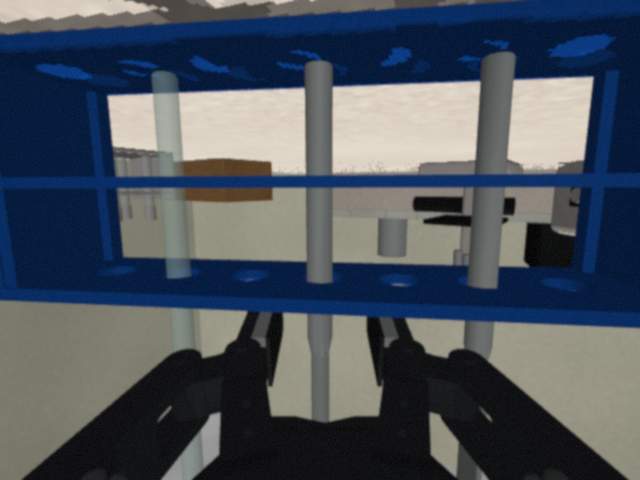

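Emit:
{"method": "servo_tool", "body": {
  "commands": [
    [[-0.1,-0.1,0,0,0,0,0.5],[-0.1,-0.1,0,0,0,0,0.5],[-0.1,-0.1,0,0,0,0,0.5],[-0.1,-0.1,0,0,0,0,0.5],[-0.1,-0.1,0,0,0,0,0.5],[-0.1,-0.1,0,0,0,0,0.5]]
  ],
  "squeeze": 70
}}

```text
t: 4.08
position: [527.5, 287.2, 110.1]
tool_rot: [0.526, -0.439, 0.628, 0.37]
wrist_force: [0.9, 0.4, 4.4]
grip_width: 8.3
```

```bash
python3 -c "
from h import *
st()
c=vision.capture('wrist'); cv2.imwrite('pics/w4.png',c['color'])"
```

```text
t 4.08 J [ 0.015  0.758 -0.845 -1.142  1.17  -0.426] pos [527.5 287.2 110.1] az 70.1 pitchdown 10.0 x [-0.06 -0.16 -0.98] y [-0.94   0.341  0.002] F [0.9 0.4 4.4] M [-0.22  0.   -0.12] w 8.3
```

View pics/w4.png

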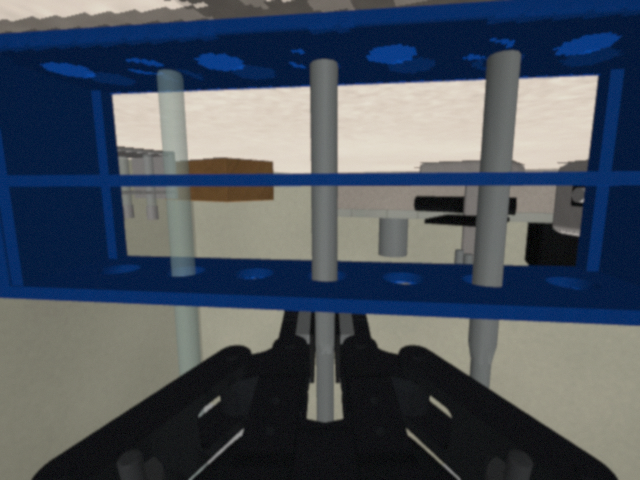

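```bash
python3 -c "
import cv2,numpy as np
a=cv2.imread('pics/w3.png')[250:440,255:395];b=cv2.imread('pics/w4.png')[250:440,255:395]
im=np.hstack([cv2.resize(x,None,fx=2.8,fy=2.8,interpolation=cv2.INTER_CUBIC) for x in(a,b)]);cv2.imwrite('pics/z4.png',cv2.convertScaleAbs(im,alpha=1.5))"
```

View pics/z4.png

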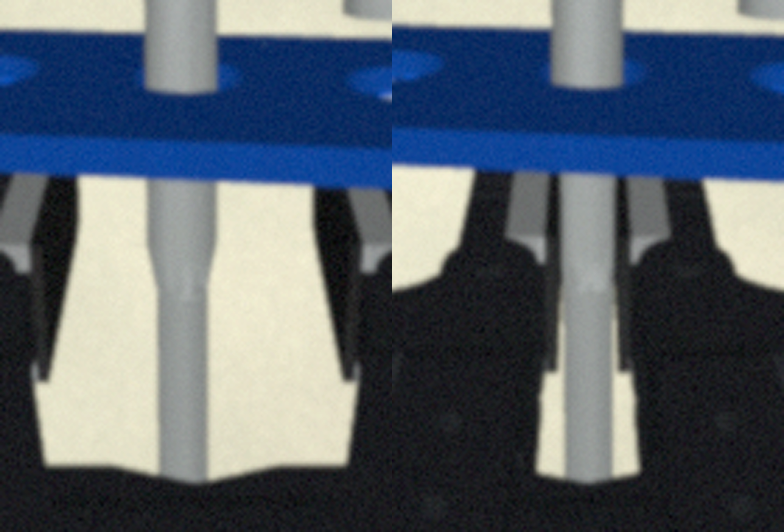

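Emit:
{"method": "servo_tool", "body": {
  "commands": [
    [[-0.98,0,-0.17,0,0,0,0.5],[-1.97,0,-0.35,0,0,0,0.5],[-2.95,0,-0.52,0,0,0,0.5],[-3.94,0,-0.7,0,0,0,0.5],[-3.94,0,-0.7,0,0,0,0.5]]
  ]
}}

```text
t: 4.55
position: [527.3, 287.4, 150.4]
tool_rot: [0.526, -0.439, 0.628, 0.37]
wrist_force: [-0.9, 0.2, -0.8]
grip_width: 8.4
```

```bash
python3 -c "
from h import *
st()
c=vision.capture('wrist'); cv2.imwrite('pics/w5.png',c['color'])"
```

```text
t 4.55 J [ 0.015  0.636 -0.849 -1.024  1.17  -0.426] pos [527.3 287.4 150.4] az 70.1 pitchdown 10.0 x [-0.06 -0.16 -0.98] y [-0.94   0.341  0.003] F [-0.9  0.2 -0.8] M [-1.01  0.36  0.01] w 8.4
```

View pics/w5.png

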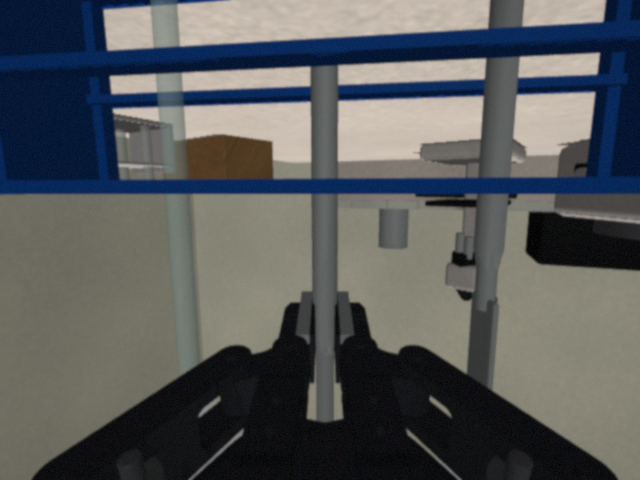

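Emit:
{"method": "servo_tool", "body": {
  "commands": [
    [[-2,0,-0.35,0,0,0,0.5],[-4,0,-0.7,0,0,0,0.5],[-6,0,-1.05,0,0,0,0.5],[-8,0,-1.4,0,0,0,0.5],[-10,0,-1.8,0,0,0,0.5],[-10,0,-1.8,0,0,0,0.5]]
  ]
}}

```text
t: 5.1
position: [528.3, 286.9, 254.1]
tool_rot: [0.527, -0.44, 0.627, 0.369]
wrist_force: [-0.5, 0.4, -0.3]
grip_width: 8.2
```

```bash
python3 -c "
from h import *
st(); go([460,130,260],Rt(70,10))
c=vision.capture('wrist'); cv2.imwrite('pics/w6.png',c['color'])
c=vision.capture('scene'); cv2.imwrite('pics/s6.png',c['color'])"
```

```text
t 5.1 J [ 0.014  0.346 -0.802 -0.69   1.171 -0.427] pos [528.3 286.9 254.1] az 70.0 pitchdown 9.9 x [-0.06 -0.16 -0.99] y [-0.94   0.341 -0.001] F [-0.5  0.4 -0.3] M [-1.03  0.34 -0.02] w 8.2
cm [  2.36   1.07 -16.93] deg [0.  0.1 0.1] | 17.1 0.1
```

View pics/s6.png

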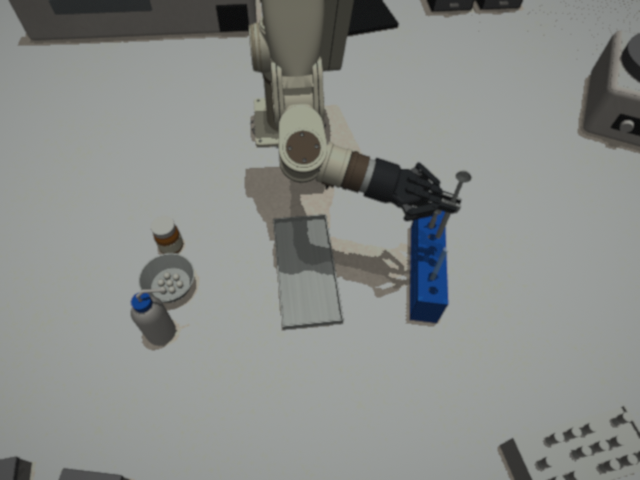

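```bash
python3 -c "
from h import *
Rm=Rt(20,5,True,-80); go([600,80,320],Rm)
"
```

```text
cm [ -3.9  -13.86 -17.92] deg [ 43.9  30.1 -68.3] | 23.0 86.6
```

Emit:
{"method": "servo_tool", "body": {
  "commands": [
    [[-3.9,-13.9,-17.9,43.9,30.1,-68.3,0.5],[-3.9,-13.9,-17.9,43.9,30.1,-68.3,0.5],[-3.9,-13.9,-17.9,43.9,30.1,-68.3,0.5],[-3.9,-13.9,-17.9,43.9,30.1,-68.3,0.5],[-3.9,-13.9,-17.9,43.9,30.1,-68.3,0.5],[-3.9,-13.9,-17.9,43.9,30.1,-68.3,0.5],[-3.9,-13.9,-17.9,43.9,30.1,-68.3,0.5],[-3.9,-13.9,-17.9,43.9,30.1,-68.3,0.5]]
  ]
}}

```text
t: 5.87
position: [601.6, 77.5, 319.7]
tool_rot: [0.603, -0.555, 0.565, -0.099]
wrist_force: [0.4, 0.6, -1.4]
grip_width: 8.2
```

```bash
python3 -c "
from h import *
st(); go([600,80,320],Rt(20,5,True,-80)); go([540,-150,300],Rt(-50,0,False,50));  go([540,-150,300],Rt(-50,0,False,20))
"
```

```text
t 5.87 J [-0.248  0.053 -0.836 -0.506  0.825 -1.227] pos [601.6  77.5 319.7] az 35.2 pitchdown 14.7 x [ 0.34 -0.75 -0.57] y [-0.508  0.365 -0.781] F [ 0.4  0.6 -1.4] M [-0.65  0.93 -0.02] w 8.2
cm [-0.26  0.15  0.  ] deg [ 14.8  10.1 -23.4] | 0.3 29.5
cm [ 15.99  -3.63 -17.05] deg [  9.4  88.5 -50.2] | 23.7 102.2
cm [ 15.99  -3.63 -17.05] deg [-14.5  92.5 -73.4] | 23.7 119.0
```

Emit:
{"method": "servo_tool", "body": {
  "commands": [
    [[16,-3.6,-17,9.4,88.5,-50.2,0.5],[16,-3.6,-17,9.4,88.5,-50.2,0.5],[16,-3.6,-17,9.4,88.5,-50.2,0.5],[16,-3.6,-17,9.4,88.5,-50.2,0.5],[16,-3.6,-17,9.4,88.5,-50.2,0.5],[16,-3.6,-17,9.4,88.5,-50.2,0.5],[16,-3.6,-17,9.4,88.5,-50.2,0.5],[16,-3.6,-17,9.4,88.5,-50.2,0.5]]
  ]
}}

```text
t: 6.53
position: [539.1, -150.6, 296.8]
tool_rot: [0.302, -0.555, 0.613, -0.473]
wrist_force: [1.6, -1.2, -1.1]
grip_width: 8.2
```

```bash
python3 -c "
from h import *
st(); go([520,-200,300],Rt(-74,-3,False,0));go([520,-200,300],Rt(-60,-3,False,30));
"
```

```text
t 6.53 J [-0.278 -0.186 -1.    -0.436  0.011 -1.742] pos [ 539.1 -150.6  296.8] az -15.3 pitchdown 21.7 x [-0.2  -0.97  0.15] y [-0.395 -0.065 -0.916] F [ 1.6 -1.2 -1.1] M [0.28 1.09 0.01] w 8.2
cm [ 5.21  0.78 -0.62] deg [-31.8  58.  -62.4] | 5.3 90.9
cm [ 5.21  0.78 -0.62] deg [ -6.3  50.9 -39.8] | 5.3 64.9
```

```bash
python3 -c "
from h import *
go([530,-270,270],Rt(-65,-2,False,25));
"
```

```text
cm [11.32  3.59  3.1 ] deg [-12.6  54.  -42.6] | 12.3 69.9
```

Emit:
{"method": "servo_tool", "body": {
  "commands": [
    [[11.3,3.6,3.1,-12.6,54,-42.6,0.5],[11.3,3.6,3.1,-12.6,54,-42.6,0.5],[11.3,3.6,3.1,-12.6,54,-42.6,0.5],[11.3,3.6,3.1,-12.6,54,-42.6,0.5],[11.3,3.6,3.1,-12.6,54,-42.6,0.5],[11.3,3.6,3.1,-12.6,54,-42.6,0.5],[11.3,3.6,3.1,-12.6,54,-42.6,0.5],[11.3,3.6,3.1,-12.6,54,-42.6,0.5]]
  ]
}}

```text
t: 7.2
position: [532.3, -266.2, 270.1]
tool_rot: [0.147, 0.52, -0.527, 0.656]
wrist_force: [1.6, -0.6, 1.2]
grip_width: 8.4
```

```bash
python3 -c "
from h import *
st(); go([530,-275,260],Rt(-74,-3,False,0));
"
```

```text
t 7.2 J [-0.027  0.385 -0.982 -1.196 -0.978 -2.427] pos [ 532.3 -266.2  270.1] az -58.0 pitchdown 5.5 x [-0.42 -0.36  0.84] y [-0.74  -0.402 -0.539] F [ 1.6 -0.6  1.2] M [0.87 0.5  0.11] w 8.4
cm [-0.43  1.07  0.72] deg [-13.2  12.8 -32.2] | 1.4 37.0
```

Emit:
{"method": "servo_tool", "body": {
  "commands": [
    [[-0.4,1.1,0.7,-13.2,12.8,-32.2,0.5],[-0.4,1.1,0.7,-13.2,12.8,-32.2,0.5],[-0.4,1.1,0.7,-13.2,12.8,-32.2,0.5],[-0.4,1.1,0.7,-13.2,12.8,-32.2,0.5],[-0.4,1.1,0.7,-13.2,12.8,-32.2,0.5],[-0.4,1.1,0.7,-13.2,12.8,-32.2,0.5],[-0.4,1.1,0.7,-13.2,12.8,-32.2,0.5]]
  ]
}}

```text
t: 7.78
position: [530.9, -275.9, 257.9]
tool_rot: [0.422, 0.562, -0.427, 0.569]
wrist_force: [-0.0, -0.4, -0.0]
grip_width: 8.3
```

```bash
python3 -c "
from h import *
st(); go([530,-275,260],Rt(-74,-3,False,0));
for n in ('wrist','scene','top'):
  c=vision.capture(n); cv2.imwrite('pics/%s7.png'%n,c['color'])"
```

```text
t 7.78 J [ 0.035  0.618 -0.821 -1.45  -1.323 -3.141] pos [ 530.9 -275.9  257.9] az -73.8 pitchdown -0.2 x [-0.01 -0.    1.  ] y [-0.96  -0.279 -0.012] F [-0.  -0.4 -0. ] M [1.07 0.29 0.05] w 8.3
cm [ 0.21  0.06 -0.11] deg [-0.2  2.8 -0.7] | 0.2 2.9
```

View pics/wrist7.png

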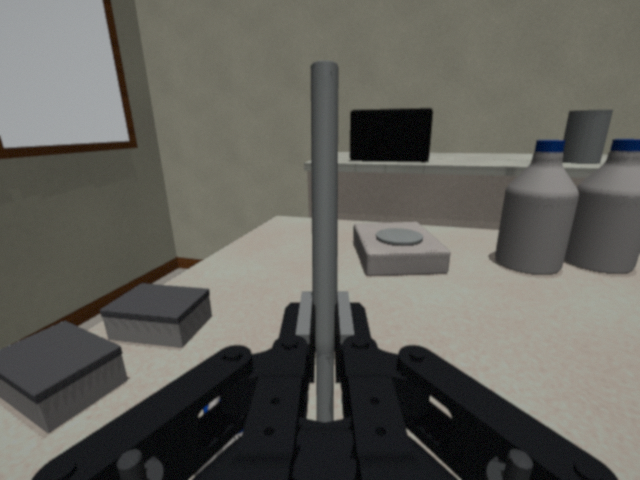

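View pics/scene7.png

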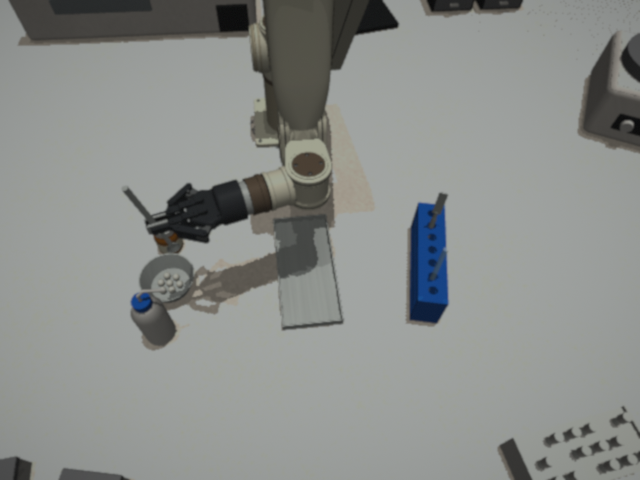

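View pics/top7.png

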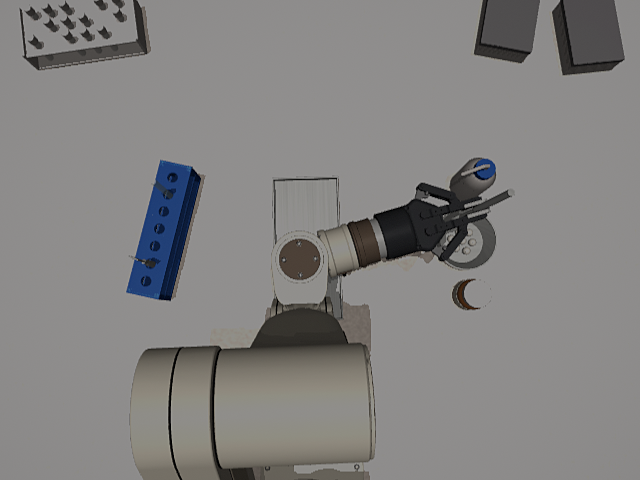

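```bash
cat >> h.py <<'E'
_G=np.eye(4);_G[:3,:3]=Rt(70.1,10);_G[:3,3]=[527.5,287.2,110.1]
tip_t=(np.linalg.inv(_G)@np.array([521.8,274.5,205,1]))[:3]; tip_t[1]=0
butt_t=(np.linalg.inv(_G)@np.array([521.8,274.5,5,1]))[:3]; butt_t[1]=0
def tip(M=None): 
    M=toolM() if M is None else M; return (M@np.r_[tip_t,1])[:3]
def gotip(p,Rm):
    t=np.array(p)-Rm@tip_t; print("TCP",t.round(1),end=" "); go(t,Rm); return t
E
python3 -c "
from h import *
print(tip_t,butt_t); print('tip',tip(),'butt',(toolM()@np.r_[butt_t,1])[:3])
for n in ('scene','top'):
  c=cam(n); print(n,proj(tip(),c['cam_to_world'],c['K']),proj((toolM()@np.r_[butt_t,1])[:3],c['cam_to_world'],c['K']))
Rm=Rt(-70,0,False,8); print(gotip([526,-277,70],Rm)); d=Rm@(tip_t-butt_t)/200; print('lean',d)
"
```

```text
[-91.04770256   0.         -30.15013863] [105.91384805   0.           4.5794969 ]
tip [ 522.86474023 -247.32876959  168.49796154] butt [ 529.5536325  -280.82499648  365.55952935]
scene [174.1 249.6] [122.4 186.9]
top [454.1 219. ] [510.5 192. ]
TCP [ 524.4 -309.7  160.2] cm [-10.01   1.61   3.  ] deg [ 3.8 -0.5  7.1] | 10.6 8.1
[ 524.40474202 -309.66573379  160.16163257]
lean [ 0.06940192  0.21005276 -0.97522367]
```

```bash
python3 -c "
from h import *
for p in (-4,0,4,8):
  for ro in (3,5,8):
    Rm=Rt(-70,p,False,ro); t=np.array([506,-297,4.])-Rm@tip_t
    out=[]
    for zz in (-73,-110):
      cs=[t+Rm@np.array([sx*42.5,sy*42.5,zz]) for sx in(-1,1) for sy in (-1,1)]
      out.append(min(c[2] for c in cs).round(1))
    print(p,ro,t.round(0),out)
"
```

```text
-4 3 [ 510. -321.   97.] [np.float64(47.2), np.float64(44.6)]
-4 5 [ 507. -322.   97.] [np.float64(45.6), np.float64(43.0)]
-4 8 [ 502. -324.   96.] [np.float64(43.1), np.float64(40.5)]
0 3 [ 512. -327.   95.] [np.float64(50.3), np.float64(50.3)]
0 5 [ 509. -328.   95.] [np.float64(48.7), np.float64(48.7)]
0 8 [ 504. -330.   94.] [np.float64(46.2), np.float64(46.2)]
4 3 [ 514. -333.   93.] [np.float64(53.1), np.float64(55.7)]
4 5 [ 511. -334.   92.] [np.float64(51.5), np.float64(54.1)]
4 8 [ 507. -336.   92.] [np.float64(49.0), np.float64(51.6)]
8 3 [ 516. -339.   90.] [np.float64(55.8), np.float64(60.9)]
8 5 [ 513. -340.   90.] [np.float64(54.2), np.float64(59.3)]
8 8 [ 509. -341.   89.] [np.float64(51.7), np.float64(56.9)]
```

```bash
python3 -c "
from h import *
Rm=Rt(-70,6,False,4); print(gotip([535,-303,70],Rm)); print(Rm@(tip_t-butt_t)/200)
"
```

```text
TCP [ 542.5 -342.3  157.2] cm [-10.34   0.78   6.63] deg [ 3.6 -6.4  2.9] | 12.3 7.9
[ 542.53442306 -342.2702263   157.1768134 ]
[-0.02963397  0.28227441 -0.9588759 ]
```

Emit:
{"method": "servo_tool", "body": {
  "commands": [
    [[-2,0.2,1.2,3.6,-6.4,2.9,0.5],[-4,0.4,2.8,3.6,-6.4,2.9,0.5],[-6,0.6,4.2,3.6,-6.4,2.9,0.5],[-8,0.7,5.4,3.6,-6.4,2.9,0.5],[-10.3,0.8,6.6,3.6,-6.4,2.9,0.5],[-10.3,0.8,6.6,3.6,-6.4,2.9,0.5]]
  ]
}}

```text
t: 8.53
position: [541.1, -343.5, 152.9]
tool_rot: [0.366, 0.595, -0.447, 0.558]
wrist_force: [-0.4, -0.0, -0.9]
grip_width: 8.2
```

```bash
python3 -c "
from h import *
st(); print(tip()); Rm=Rt(-70,6,False,4); gotip([535,-303,70],Rm)
for n in ('scene','top'):
  c=cam(n); print(n,proj(tip(),c['cam_to_world'],c['K'])); im=c['color']
  b=im[185:335,105:255] if n=='scene' else im[140:320,400:580]
  cv2.imwrite('pics/%s8.png'%n,cv2.resize(b,(600,600),interpolation=cv2.INTER_CUBIC))"
```

```text
t 8.53 J [-0.135  0.754 -0.822 -1.344 -1.078 -2.873] pos [ 541.1 -343.5  152.9] az -70.1 pitchdown 6.2 x [-0.02 -0.12  0.99] y [-0.941 -0.332 -0.063] F [-0.4 -0.  -0.9] M [ 1.06  0.39 -0.03] w 8.2
[ 533.01285369 -304.02840601   65.82668226]
TCP [ 542.5 -342.3  157.2] cm [ 0.41 -0.2  -0.11] deg [0.2 0.2 0.3] | 0.5 0.4
scene [157.8 281.9]
top [471.4 221.1]
```

View pics/scene8.png

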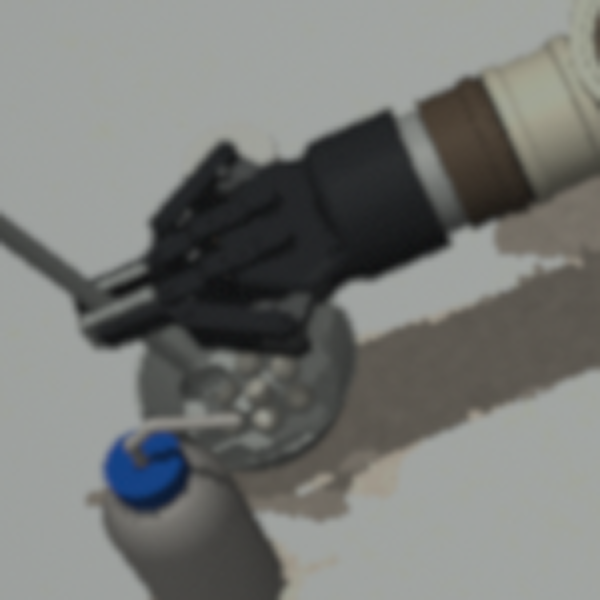

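View pics/top8.png

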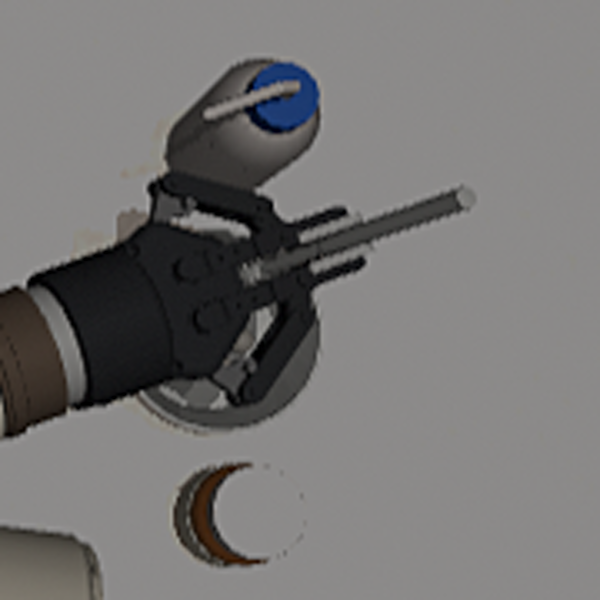

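```bash
python3 -c "
from h import *
T=lambda x,y:(400+x/3.333,140+y/3.333)
M=np.linalg.inv(toolM())
for p in [(152,200),(160,177),(215,180),(268,200),(270,225),(245,402)]:
  w=onz('top',T(*p),158); print(w,(M@np.r_[w,1])[:3].round(0))
print('bottle side',[onz('top',T(*p),z) for p,z in [((258,186),60),((285,97),160),((165,150),0),((185,175),0)]])
S=lambda x,y:(105+x/4,185+y/4)
print(onz('scene',S(147,468),160), onz('scene',S(250,590),0))
for z in (140,150,160,170): print(z,onz('top',T(285,97),z),onz('scene',S(147,468),z))
"
```

```text
[ 558.1 -236.7  158. ] [-12. -50. -93.]
[ 570.2 -241.3  158. ] [-12. -60. -85.]
[ 568.4 -269.8  158. ] [ -8. -49. -59.]
[ 557.6 -296.8  158. ] [ -5. -30. -37.]
[ 544.5 -297.3  158. ] [ -4. -17. -41.]
[ 452.7 -280.5  158. ] [ -4.  63. -88.]
bottle side [array([ 584.2, -318.9,   60. ]), array([ 611.7, -307.5,  160. ]), array([ 618.3, -280.5,    0. ]), array([ 603. , -291.9,    0. ])]
[ 624.9 -300.2  160. ] [ 618.2 -293.5    0. ]
140 [ 616.5 -313.3  140. ] [ 614.5 -307.   140. ]
150 [ 614.1 -310.4  150. ] [ 619.7 -303.6  150. ]
160 [ 611.7 -307.5  160. ] [ 624.9 -300.2  160. ]
170 [ 609.3 -304.6  170. ] [ 630.1 -296.8  170. ]
```

```bash
python3 -c "
from h import *
Rm=Rt(-80,6,False,4); print(gotip([535,-302,60],Rm)); print(Rm@(tip_t-butt_t)/200)
"
```

```text
TCP [ 535.6 -342.   147.2] cm [-1.16  0.79 -0.09] deg [-10.    0.7   0.9] | 1.4 10.0
[ 535.60075501 -341.98196216  147.1768134 ]
[ 0.01983268  0.28313192 -0.9588759 ]
```

Emit:
{"method": "servo_tool", "body": {
  "commands": [
    [[-0.6,0.4,0,-5,0.4,0.4,0.5],[-1.2,0.8,-0.1,-10,0.7,0.9,0.5],[-1.2,0.8,-0.1,-10,0.7,0.9,0.5],[-1.2,0.8,-0.1,-10,0.7,0.9,0.5]]
  ]
}}

```text
t: 9.07
position: [537.4, -341.2, 148.5]
tool_rot: [0.41, 0.552, -0.497, 0.529]
wrist_force: [-0.3, 0.0, 0.1]
grip_width: 8.5
```

```bash
python3 -c "
from h import *
st(); print(tip()); Rm=Rt(-80,6,False,4); gotip([535,-302,14],Rm); gotip([535,-302,5],Rm)
"
```

```text
t 9.07 J [-0.091  0.744 -0.7   -1.073 -1.283 -2.709] pos [ 537.4 -341.2  148.5] az -79.8 pitchdown 5.9 x [-0.06 -0.11  0.99] y [-0.983 -0.169 -0.074] F [-0.3  0.   0.1] M [1.02 0.24 0.02] w 8.5
[ 537.09103944 -301.25844242   61.24701228]
TCP [ 535.6 -342.   101.2] cm [-4.67  0.54  0.53] deg [-0.2 -0.1 -0.3] | 4.7 0.3
TCP [ 535.6 -342.    92.2] cm [-5.56  0.6   0.63] deg [-0.2 -0.1 -0.3] | 5.6 0.3
```

Emit:
{"method": "servo_tool", "body": {
  "commands": [
    [[-1.2,0.3,0.2,0,0,0,0.5],[-2.5,0.5,0.3,0,0,0,0.5],[-3.8,0.55,0.45,0,0,0,0.5],[-4.6,0.55,0.5,0,0,0,0.5],[-5,0.55,0.6,0,0,0,0.5],[-5,0.55,0.6,0,0,0,0.5]]
  ]
}}

```text
t: 9.57
position: [533.2, -343.1, 94.8]
tool_rot: [0.412, 0.553, -0.497, 0.527]
wrist_force: [-0.8, -1.0, 0.5]
grip_width: 8.0
```

```bash
python3 -c "
from h import *
st(); print(tip()); Rm=Rt(-80,6,False,4); gotip([535,-302,4],Rm)
for n in ('scene','top'):
  c=cam(n); print(n,proj(tip(),c['cam_to_world'],c['K'])); im=c['color']
  b=im[235:335,115:215] if n=='scene' else im[180:290,410:520]
  cv2.imwrite('pics/%s9.png'%n,cv2.resize(b,(600,600),interpolation=cv2.INTER_CUBIC))"
```

```text
t 9.57 J [-0.095  0.88  -0.69  -1.193 -1.282 -2.711] pos [ 533.2 -343.1   94.8] az -80.0 pitchdown 6.0 x [-0.05 -0.11  0.99] y [-0.984 -0.166 -0.068] F [-0.8 -1.   0.5] M [ 1.11  0.2  -0.03] w 8.0
[ 532.50854765 -303.16620739    7.66105826]
TCP [ 535.6 -342.    91.2] cm [-0.39 -0.23 -0.03] deg [0.  0.  0.1] | 0.5 0.1
scene [165.1 294.6]
top [463.6 226.7]
```

View pics/scene9.png

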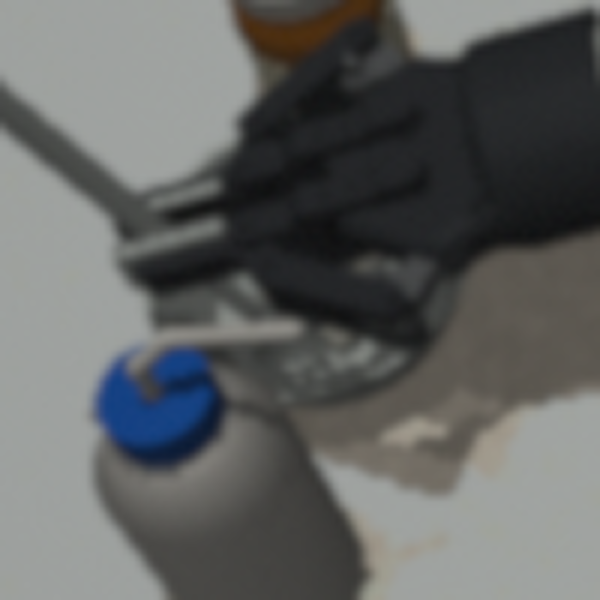

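View pics/top9.png

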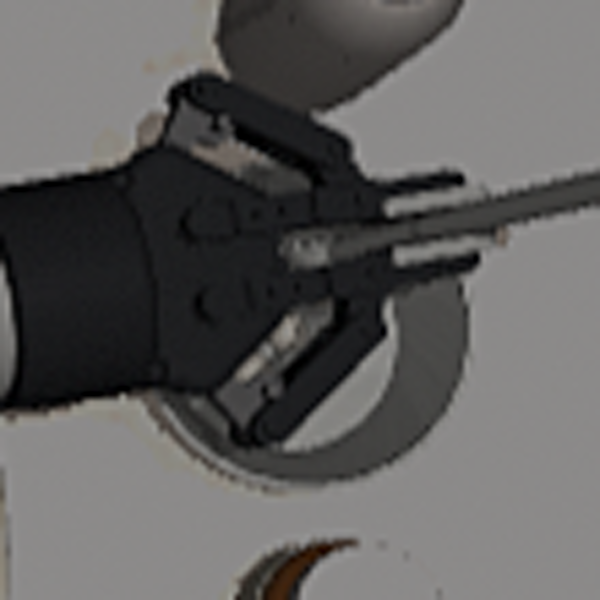

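Emit:
{"method": "servo_tool", "body": {
  "commands": [
    [[-0.1,0.01,0.01,0,0,0,0.5],[-0.2,0.01,0.02,0,0,0,0.5],[-0.3,0.02,0.03,0,0,0,0.5],[-0.35,0.02,0.03,0,0,0,0.5],[-0.35,0.02,0.03,0,0,0,0.5]]
  ]
}}

```text
t: 10.08
position: [533.6, -343.1, 91.6]
tool_rot: [0.412, 0.552, -0.497, 0.527]
wrist_force: [0.6, 0.2, -0.2]
grip_width: 8.2
```

```bash
python3 -c "
from h import *
st(); print(tip())"
```

```text
t 10.08 J [-0.095  0.888 -0.687 -1.198 -1.283 -2.71 ] pos [ 533.6 -343.1   91.6] az -80.0 pitchdown 6.0 x [-0.05 -0.11  0.99] y [-0.984 -0.165 -0.068] F [ 0.6  0.2 -0.2] M [1.11 0.24 0.02] w 8.2
[ 532.9900227  -303.09383886    4.43190507]
```

Emit:
{"method": "servo_tool", "body": {
  "commands": [
    [[-0.05,0,0.01,0,0,0,0.5],[-0.1,0.01,0.01,0,0,0,0.5],[-0.1,0.01,0.01,0,0,0,0.5]]
  ]
}}

```text
t: 10.33
position: [533.5, -343.1, 90.4]
tool_rot: [0.412, 0.552, -0.497, 0.527]
wrist_force: [0.0, 0.4, 0.1]
grip_width: 8.3
```

```bash
python3 -c "
from h import *
st(); print(tip())"
```

```text
t 10.33 J [-0.095  0.891 -0.686 -1.2   -1.283 -2.71 ] pos [ 533.5 -343.1   90.4] az -80.0 pitchdown 6.0 x [-0.05 -0.11  0.99] y [-0.984 -0.165 -0.068] F [0.  0.4 0.1] M [1.06 0.25 0.06] w 8.3
[ 532.84957271 -303.1043306     3.24475405]
```

Emit:
{"method": "servo_tool", "body": {
  "commands": [
    [[-0.05,0,0.01,0,0,0,0.5],[-0.1,0.01,0.01,0,0,0,0.5],[-0.1,0.01,0.01,0,0,0,0.5]]
  ]
}}

```text
t: 10.58
position: [533.6, -343.2, 89.8]
tool_rot: [0.412, 0.552, -0.497, 0.527]
wrist_force: [0.9, -0.2, 0.7]
grip_width: 8.1
```

```bash
python3 -c "
from h import *
st(); print(tip())"
```

```text
t 10.58 J [-0.095  0.893 -0.685 -1.202 -1.283 -2.71 ] pos [ 533.6 -343.2   89.8] az -80.1 pitchdown 6.0 x [-0.05 -0.11  0.99] y [-0.984 -0.165 -0.069] F [ 0.9 -0.2  0.7] M [ 0.73  0.15 -0.04] w 8.1
[ 532.99850719 -303.20588041    2.58104143]
```

```bash
cat >> h.py <<'E'
def circ(a0,n=8,step=11.25,c=(506,-298),rad=24,start=None,z=None):
    Rm=toolM()[:3,:3]; p0=np.array([c[0]+rad*np.cos(np.radians(a0)),c[1]+rad*np.sin(np.radians(a0)),0]) if start is None else np.array(start)
    rows=[]
    for k in range(1,n+1):
        a=np.radians(a0+k*step); p=np.array([c[0]+rad*np.cos(a),c[1]+rad*np.sin(a),z if z is not None else p0[2]])
        rows.append([*(Rm.T@(p-p0)/10).round(2).tolist(),0,0,0,0.5])
    print([rows])
E
python3 -c "
from h import *
print([r.read_state()['moment'].round(2).tolist() for i in range(3)])
t=tip(); print(t); circ(-22,start=t,z=t[2]+0.7)
for a in (68,158,248,338): circ(a)
"
```

```text
[[0.73, 0.15, -0.04], [0.73, 0.15, -0.04], [0.73, 0.15, -0.04]]
[ 532.99850719 -303.20588041    2.58104143]
[[[0.08, 0.32, -0.14, 0, 0, 0, 0.5], [0.02, 0.2, -0.59, 0, 0, 0, 0.5], [-0.03, 0.17, -1.06, 0, 0, 0, 0.5], [-0.07, 0.24, -1.52, 0, 0, 0, 0.5], [-0.11, 0.39, -1.96, 0, 0, 0, 0.5], [-0.13, 0.63, -2.37, 0, 0, 0, 0.5], [-0.15, 0.94, -2.72, 0, 0, 0, 0.5], [-0.15, 1.31, -3.01, 0, 0, 0, 0.5]]]
[[[0.01, 0.42, -0.21, 0, 0, 0, 0.5], [0.03, 0.88, -0.33, 0, 0, 0, 0.5], [0.06, 1.34, -0.36, 0, 0, 0, 0.5], [0.09, 1.81, -0.3, 0, 0, 0, 0.5], [0.14, 2.25, -0.15, 0, 0, 0, 0.5], [0.19, 2.66, 0.08, 0, 0, 0, 0.5], [0.25, 3.01, 0.39, 0, 0, 0, 0.5], [0.31, 3.29, 0.76, 0, 0, 0, 0.5]]]
[[[0.06, 0.2, 0.42, 0, 0, 0, 0.5], [0.11, 0.32, 0.87, 0, 0, 0, 0.5], [0.17, 0.35, 1.34, 0, 0, 0, 0.5], [0.21, 0.29, 1.8, 0, 0, 0, 0.5], [0.25, 0.13, 2.25, 0, 0, 0, 0.5], [0.27, -0.1, 2.65, 0, 0, 0, 0.5], [0.29, -0.42, 3.0, 0, 0, 0, 0.5], [0.29, -0.79, 3.29, 0, 0, 0, 0.5]]]
[[[-0.01, -0.42, 0.21, 0, 0, 0, 0.5], [-0.03, -0.88, 0.33, 0, 0, 0, 0.5], [-0.06, -1.34, 0.36, 0, 0, 0, 0.5], [-0.09, -1.81, 0.3, 0, 0, 0, 0.5], [-0.14, -2.25, 0.15, 0, 0, 0, 0.5], [-0.19, -2.66, -0.08, 0, 0, 0, 0.5], [-0.25, -3.01, -0.39, 0, 0, 0, 0.5], [-0.31, -3.29, -0.76, 0, 0, 0, 0.5]]]
[[[-0.06, -0.2, -0.42, 0, 0, 0, 0.5], [-0.11, -0.32, -0.87, 0, 0, 0, 0.5], [-0.17, -0.35, -1.34, 0, 0, 0, 0.5], [-0.21, -0.29, -1.8, 0, 0, 0, 0.5], [-0.25, -0.13, -2.25, 0, 0, 0, 0.5], [-0.27, 0.1, -2.65, 0, 0, 0, 0.5], [-0.29, 0.42, -3.0, 0, 0, 0, 0.5], [-0.29, 0.79, -3.29, 0, 0, 0, 0.5]]]
```

Emit:
{"method": "servo_tool", "body": {
  "commands": [
    [[0.08,0.32,-0.14,0,0,0,0.5],[0.02,0.2,-0.59,0,0,0,0.5],[-0.03,0.17,-1.06,0,0,0,0.5],[-0.07,0.24,-1.52,0,0,0,0.5],[-0.11,0.39,-1.96,0,0,0,0.5],[-0.13,0.63,-2.37,0,0,0,0.5],[-0.15,0.94,-2.72,0,0,0,0.5],[-0.15,1.31,-3.01,0,0,0,0.5]]
  ]
}}

```text
t: 11.25
position: [515.9, -315.0, 90.8]
tool_rot: [0.412, 0.552, -0.497, 0.528]
wrist_force: [2.7, -0.3, 3.8]
grip_width: 8.3
```

```bash
python3 -c "
from h import *
st(); t=tip(); print(t,'want',506+24*np.cos(np.radians(68)),-298+24*np.sin(np.radians(68)))"
```

```text
t 11.25 J [-0.038  0.87  -0.732 -1.142 -1.334 -2.622] pos [ 515.9 -315.    90.8] az -80.0 pitchdown 6.0 x [-0.05 -0.11  0.99] y [-0.984 -0.166 -0.07 ] F [ 2.7 -0.3  3.8] M [ 0.37 -0.2   0.42] w 8.3
[ 515.41728696 -275.02268739    3.5988275 ] want 514.990558241982 -275.7475874903971
```

```bash
python3 -c "
from h import *
st()
for n in ('scene','top'):
  c=cam(n); print(n,proj(tip(),c['cam_to_world'],c['K'])); im=c['color']
  b=im[235:335,115:215] if n=='scene' else im[180:290,410:520]
  cv2.imwrite('pics/%s10.png'%n,cv2.resize(b,(600,600),interpolation=cv2.INTER_CUBIC))"
```

```text
t 11.25 J [-0.038  0.87  -0.732 -1.142 -1.334 -2.622] pos [ 515.9 -315.    90.8] az -80.0 pitchdown 6.0 x [-0.05 -0.11  0.99] y [-0.984 -0.166 -0.07 ] F [ 2.7 -0.3  3.8] M [ 0.37 -0.2   0.42] w 8.3
scene [179.2 287.1]
top [449.1 236.5]
```

View pics/scene10.png

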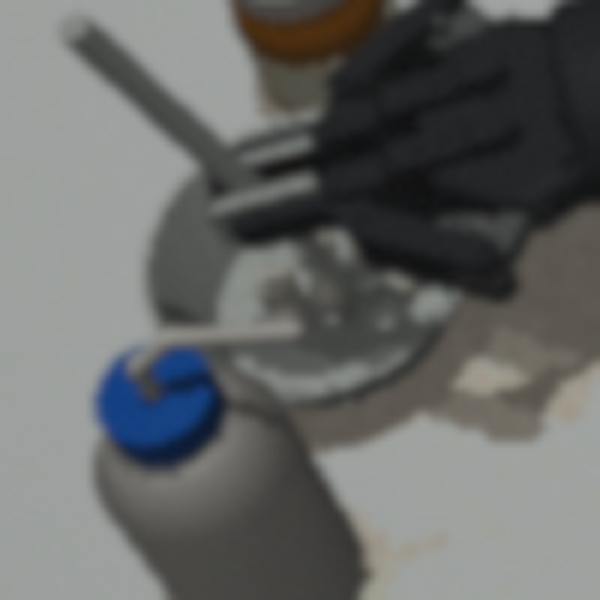

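View pics/top10.png

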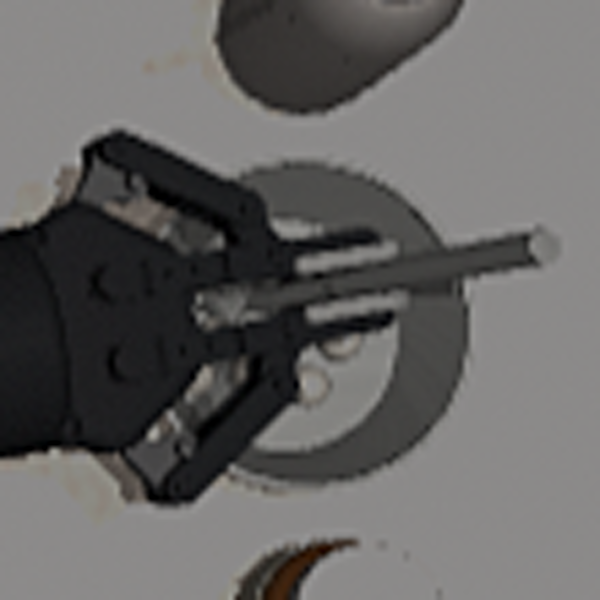

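```bash
cat >> h.py <<'E'
CC=(505.5,-300.5);RR=23
E
python3 -c "
from h import *
a=cv2.imread('pics/top7.png');b=cam('top')['color'];z=cv2.imread('pics/top0.png')
# dish right edge rows 225-255
for im in (z,b):
  g=cv2.cvtColor(im,cv2.COLOR_BGR2GRAY); print([g[y,486:502].tolist() for y in (235,245)],[g[258:276,x].tolist() for x in (470,)])
t=tip(); circ(68,start=t,z=t[2]+0.4,c=CC,rad=RR)
for a in (158,248,338,68): circ(a,c=CC,rad=RR)
"
```

```text
[[69, 69, 67, 68, 68, 68, 70, 70, 65, 92, 122, 131, 129, 129, 129, 129], [65, 66, 68, 67, 67, 67, 68, 66, 60, 108, 117, 130, 129, 130, 130, 129]] [[123, 126, 105, 63, 54, 58, 58, 59, 59, 54, 96, 124, 130, 130, 130, 129, 129, 130]]
[[76, 76, 76, 75, 76, 75, 77, 76, 70, 99, 131, 140, 139, 138, 138, 138], [71, 72, 73, 73, 72, 73, 74, 71, 65, 117, 126, 139, 138, 138, 138, 138]] [[132, 134, 112, 69, 60, 62, 65, 64, 62, 59, 103, 134, 139, 140, 139, 138, 138, 138]]
[[[0.09, 0.51, 0.17, 0, 0, 0, 0.5], [0.11, 0.94, 0.05, 0, 0, 0, 0.5], [0.14, 1.39, 0.02, 0, 0, 0, 0.5], [0.17, 1.84, 0.08, 0, 0, 0, 0.5], [0.22, 2.26, 0.22, 0, 0, 0, 0.5], [0.27, 2.65, 0.45, 0, 0, 0, 0.5], [0.32, 2.99, 0.74, 0, 0, 0, 0.5], [0.38, 3.26, 1.1, 0, 0, 0, 0.5]]]
[[[0.06, 0.2, 0.4, 0, 0, 0, 0.5], [0.11, 0.31, 0.83, 0, 0, 0, 0.5], [0.16, 0.34, 1.28, 0, 0, 0, 0.5], [0.2, 0.28, 1.73, 0, 0, 0, 0.5], [0.24, 0.13, 2.15, 0, 0, 0, 0.5], [0.26, -0.1, 2.54, 0, 0, 0, 0.5], [0.28, -0.4, 2.88, 0, 0, 0, 0.5], [0.28, -0.75, 3.15, 0, 0, 0, 0.5]]]
[[[-0.01, -0.4, 0.2, 0, 0, 0, 0.5], [-0.02, -0.84, 0.32, 0, 0, 0, 0.5], [-0.05, -1.29, 0.35, 0, 0, 0, 0.5], [-0.09, -1.73, 0.29, 0, 0, 0, 0.5], [-0.13, -2.16, 0.15, 0, 0, 0, 0.5], [-0.18, -2.55, -0.08, 0, 0, 0, 0.5], [-0.24, -2.88, -0.37, 0, 0, 0, 0.5], [-0.29, -3.16, -0.73, 0, 0, 0, 0.5]]]
[[[-0.06, -0.2, -0.4, 0, 0, 0, 0.5], [-0.11, -0.31, -0.83, 0, 0, 0, 0.5], [-0.16, -0.34, -1.28, 0, 0, 0, 0.5], [-0.2, -0.28, -1.73, 0, 0, 0, 0.5], [-0.24, -0.13, -2.15, 0, 0, 0, 0.5], [-0.26, 0.1, -2.54, 0, 0, 0, 0.5], [-0.28, 0.4, -2.88, 0, 0, 0, 0.5], [-0.28, 0.75, -3.15, 0, 0, 0, 0.5]]]
[[[0.01, 0.4, -0.2, 0, 0, 0, 0.5], [0.02, 0.84, -0.32, 0, 0, 0, 0.5], [0.05, 1.29, -0.35, 0, 0, 0, 0.5], [0.09, 1.73, -0.29, 0, 0, 0, 0.5], [0.13, 2.16, -0.15, 0, 0, 0, 0.5], [0.18, 2.55, 0.08, 0, 0, 0, 0.5], [0.24, 2.88, 0.37, 0, 0, 0, 0.5], [0.29, 3.16, 0.73, 0, 0, 0, 0.5]]]
```

Emit:
{"method": "servo_tool", "body": {
  "commands": [
    [[0.09,0.51,0.17,0,0,0,0.5],[0.11,0.94,0.05,0,0,0,0.5],[0.14,1.39,0.02,0,0,0,0.5],[0.17,1.84,0.08,0,0,0,0.5],[0.22,2.26,0.22,0,0,0,0.5],[0.27,2.65,0.45,0,0,0,0.5],[0.32,2.99,0.74,0,0,0,0.5],[0.38,3.26,1.1,0,0,0,0.5]]
  ]
}}

```text
t: 12.07
position: [485.6, -332.3, 90.6]
tool_rot: [0.412, 0.553, -0.497, 0.527]
wrist_force: [3.3, 3.6, 1.4]
grip_width: 8.2
```

```bash
cat >> h.py <<'E'
def chk(a,zt=3.8):
    st(); t=tip(); w=np.array([CC[0]+RR*np.cos(np.radians(a)),CC[1]+RR*np.sin(np.radians(a)),zt]); print("tip",t.round(1),"want",w.round(1))
    circ(a,start=t,z=zt,c=CC,rad=RR)
def dishchk():
    b=cam('top')['color'];z=cv2.imread('pics/top0.png')
    for im in (z,b):
        g=cv2.cvtColor(im,cv2.COLOR_BGR2GRAY); print(g[240,490:500].tolist(),g[245,490:500].tolist(),g[264:272,470].tolist(),g[264:272,475].tolist())
E
python3 -c "
from h import *
chk(158);dishchk()
cv2.imwrite('pics/s11.png',cv2.resize(cam('scene')['color'][215:325,115:235],(654,600),interpolation=cv2.INTER_CUBIC))"
```

```text
t 12.07 J [-0.081  0.892 -0.81  -1.308 -1.294 -2.691] pos [ 485.6 -332.3   90.6] az -79.9 pitchdown 6.0 x [-0.05 -0.12  0.99] y [-0.983 -0.167 -0.07 ] F [3.3 3.6 1.4] M [ 1.18 -0.17  0.6 ] w 8.2
tip [ 485.  -292.3    3.4] want [ 484.2 -291.9    3.8]
[[[0.09, 0.27, 0.35, 0, 0, 0, 0.5], [0.15, 0.38, 0.78, 0, 0, 0, 0.5], [0.2, 0.41, 1.23, 0, 0, 0, 0.5], [0.24, 0.35, 1.67, 0, 0, 0, 0.5], [0.27, 0.2, 2.1, 0, 0, 0, 0.5], [0.3, -0.02, 2.49, 0, 0, 0, 0.5], [0.31, -0.32, 2.82, 0, 0, 0, 0.5], [0.32, -0.68, 3.1, 0, 0, 0, 0.5]]]
[68, 67, 68, 65, 66, 58, 130, 132, 129, 130] [67, 67, 68, 66, 60, 108, 117, 130, 129, 130] [58, 59, 59, 54, 96, 124, 130, 130] [61, 59, 55, 87, 120, 130, 130, 129]
[96, 110, 103, 67, 69, 62, 139, 141, 139, 139] [64, 64, 66, 66, 66, 68, 67, 67, 68, 68] [21, 30, 31, 29, 32, 28, 29, 24] [69, 70, 53, 71, 125, 146, 142, 140]
```

View pics/s11.png

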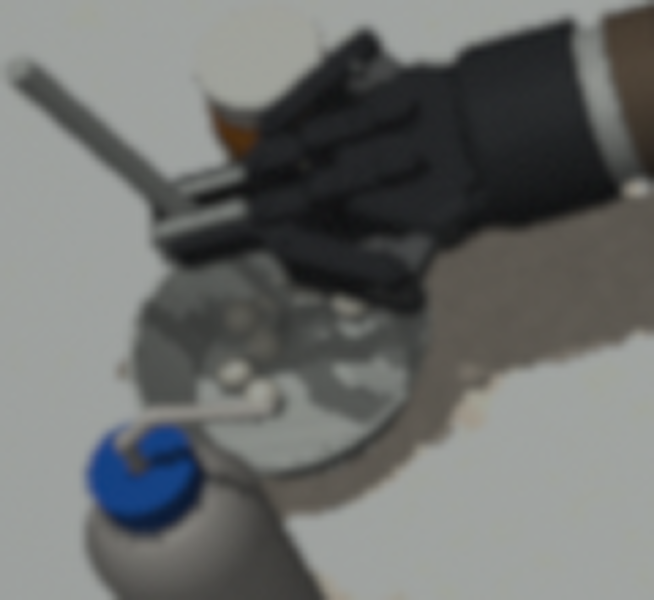

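Emit:
{"method": "servo_tool", "body": {
  "commands": [
    [[0.09,0.27,0.35,0,0,0,0.5],[0.15,0.38,0.78,0,0,0,0.5],[0.2,0.41,1.23,0,0,0,0.5],[0.24,0.35,1.67,0,0,0,0.5],[0.27,0.2,2.1,0,0,0,0.5],[0.3,-0.02,2.49,0,0,0,0.5],[0.31,-0.32,2.82,0,0,0,0.5],[0.32,-0.68,3.1,0,0,0,0.5]]
  ]
}}

```text
t: 12.83
position: [496.2, -362.5, 90.7]
tool_rot: [0.414, 0.552, -0.497, 0.526]
wrist_force: [-0.2, 0.4, -0.3]
grip_width: 8.3
```

```bash
python3 -c "
from h import *
chk(248);dishchk()"
```

```text
t 12.83 J [-0.145  0.907 -0.775 -1.355 -1.238 -2.766] pos [ 496.2 -362.5   90.7] az -80.2 pitchdown 6.0 x [-0.05 -0.11  0.99] y [-0.984 -0.163 -0.066] F [-0.2  0.4 -0.3] M [1.1  0.18 0.09] w 8.3
tip [ 495.4 -322.6    3.5] want [ 496.9 -321.8    3.8]
[[[0.01, -0.56, 0.15, 0, 0, 0, 0.5], [-0.01, -1.0, 0.26, 0, 0, 0, 0.5], [-0.04, -1.45, 0.29, 0, 0, 0, 0.5], [-0.07, -1.89, 0.23, 0, 0, 0, 0.5], [-0.11, -2.32, 0.09, 0, 0, 0, 0.5], [-0.16, -2.71, -0.14, 0, 0, 0, 0.5], [-0.22, -3.04, -0.43, 0, 0, 0, 0.5], [-0.27, -3.31, -0.79, 0, 0, 0, 0.5]]]
[68, 67, 68, 65, 66, 58, 130, 132, 129, 130] [67, 67, 68, 66, 60, 108, 117, 130, 129, 130] [58, 59, 59, 54, 96, 124, 130, 130] [61, 59, 55, 87, 120, 130, 130, 129]
[9, 27, 53, 53, 35, 19, 24, 37, 50, 48] [44, 41, 33, 34, 38, 56, 53, 75, 98, 103] [64, 49, 36, 39, 44, 64, 57, 45] [34, 16, 4, 2, 3, 10, 26, 31]
```

Emit:
{"method": "servo_tool", "body": {
  "commands": [
    [[0.01,-0.56,0.15,0,0,0,0.5],[-0.01,-1.0,0.26,0,0,0,0.5],[-0.04,-1.45,0.29,0,0,0,0.5],[-0.07,-1.89,0.23,0,0,0,0.5],[-0.11,-2.32,0.09,0,0,0,0.5],[-0.16,-2.71,-0.14,0,0,0,0.5],[-0.22,-3.04,-0.43,0,0,0,0.5],[-0.27,-3.31,-0.79,0,0,0,0.5]]
  ]
}}

```text
t: 13.55
position: [528.8, -348.0, 91.5]
tool_rot: [0.412, 0.552, -0.497, 0.527]
wrist_force: [-2.2, -0.5, -0.9]
grip_width: 8.4
```

```bash
python3 -c "
from h import *
chk(338);dishchk()
cv2.imwrite('pics/s12.png',cv2.resize(cam('scene')['color'][215:325,115:235],(654,600),interpolation=cv2.INTER_CUBIC))"
```

```text
t 13.55 J [-0.106  0.891 -0.698 -1.226 -1.273 -2.724] pos [ 528.8 -348.    91.5] az -80.1 pitchdown 6.0 x [-0.05 -0.11  0.99] y [-0.984 -0.165 -0.069] F [-2.2 -0.5 -0.9] M [ 1.05  0.41 -0.31] w 8.4
tip [ 528.2 -308.1    4.3] want [ 526.8 -309.1    3.8]
[[[-0.09, -0.04, -0.32, 0, 0, 0, 0.5], [-0.14, -0.15, -0.75, 0, 0, 0, 0.5], [-0.19, -0.18, -1.2, 0, 0, 0, 0.5], [-0.24, -0.12, -1.64, 0, 0, 0, 0.5], [-0.27, 0.03, -2.07, 0, 0, 0, 0.5], [-0.3, 0.25, -2.46, 0, 0, 0, 0.5], [-0.31, 0.55, -2.79, 0, 0, 0, 0.5], [-0.31, 0.91, -3.07, 0, 0, 0, 0.5]]]
[68, 67, 68, 65, 66, 58, 130, 132, 129, 130] [67, 67, 68, 66, 60, 108, 117, 130, 129, 130] [58, 59, 59, 54, 96, 124, 130, 130] [61, 59, 55, 87, 120, 130, 130, 129]
[75, 74, 73, 74, 74, 74, 74, 72, 59, 107] [70, 73, 74, 73, 74, 73, 74, 72, 70, 89] [137, 102, 50, 61, 64, 65, 64, 49] [55, 64, 63, 63, 65, 64, 59, 78]
```

View pics/s12.png

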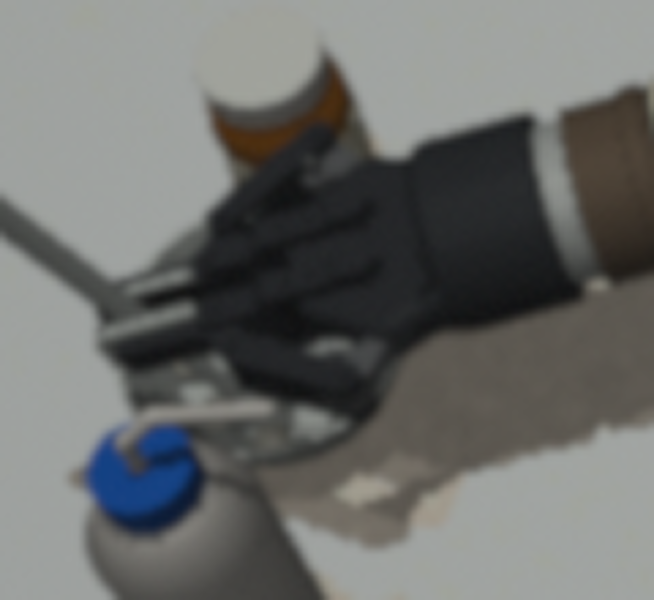

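```bash
cat >> h.py <<'E'
def rimfit(im,show=False):
    g=cv2.cvtColor(im,cv2.COLOR_BGR2GRAY).astype(float); 
    pts=[]
    for ang in range(-60,80,4):   # image angles, right side
        a=np.radians(ang); c0=np.array([466.,241.]); rs=np.arange(36,22,-0.25)
        prof=[cv2.getRectSubPix(g.astype(np.float32),(1,1),(float(c0[0]+q*np.cos(a)),float(c0[1]+q*np.sin(a))))[0,0] for q in rs]
        if prof[0]<115: continue
        k=next((i for i,v in enumerate(prof) if v<100),None)
        if k is None: continue
        pts.append([c0[0]+rs[k]*np.cos(a),c0[1]+rs[k]*np.sin(a)])
    P=np.array(pts); o,d=ray('top',P[0])
    W=np.array([onz('top',p,40)[:2] for p in P])
    from scipy.optimize import least_squares
    s=least_squares(lambda v:np.hypot(W[:,0]-v[0],W[:,1]-v[1])-60,[505,-297],loss='soft_l1'); return s.x.round(1),len(P),np.abs(s.fun).max().round(1)
E
python3 -c "
from h import *
print(rimfit(cv2.imread('pics/top0.png')),rimfit(cam('top')['color']))
cv2.imwrite('pics/t12.png',cv2.resize(cam('top')['color'][180:290,410:520],(600,600),interpolation=cv2.INTER_CUBIC))"
```

```text
(array([ 505.9, -294.7]), 35, np.float64(1.4)) (array([ 500.5, -301.9]), 28, np.float64(6.6))
```

View pics/t12.png

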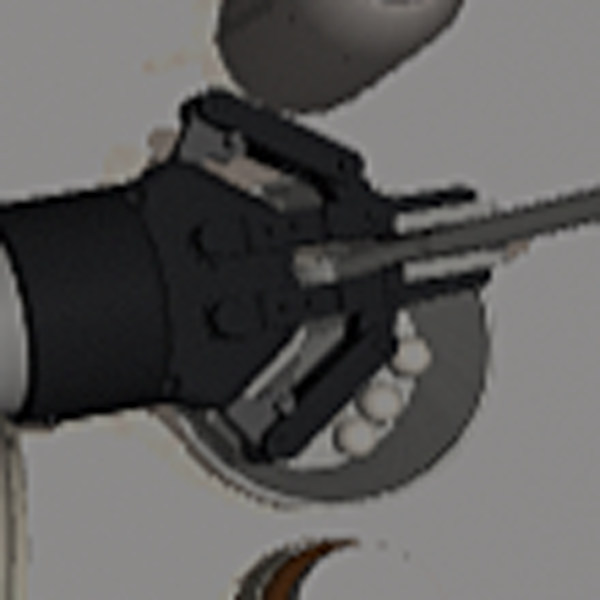

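```bash
cat >> h.py <<'E'
CC=(500.5,-306);RR=18
def chk(a,zt=4.0,step=9):
    s=r.read_state(); t=tip(); print("t",round(s["t"],1),"F",s["wrist_force"].round(1),"M",s["moment"].round(2),"J5,6",s["joints"][4:].round(2),"tip",t.round(1))
    circ(a,start=t,z=zt,c=CC,rad=RR,step=step)
    print(rimfit(cam('top')['color']))
E
python3 -c "
from h import *
chk(-10)"
```

```text
t 13.7 F [-1.3 -0.3 -0.7] M [ 1.05  0.26 -0.16] J5,6 [-1.27 -2.72] tip [ 527.8 -308.1    4.3]
[[[0.0, 0.88, -0.33, 0, 0, 0, 0.5], [-0.03, 0.86, -0.61, 0, 0, 0, 0.5], [-0.06, 0.87, -0.89, 0, 0, 0, 0.5], [-0.08, 0.93, -1.16, 0, 0, 0, 0.5], [-0.11, 1.03, -1.43, 0, 0, 0, 0.5], [-0.12, 1.17, -1.67, 0, 0, 0, 0.5], [-0.13, 1.35, -1.89, 0, 0, 0, 0.5], [-0.14, 1.56, -2.08, 0, 0, 0, 0.5]]]
(array([ 500.5, -301.9]), 28, np.float64(6.6))
```

Emit:
{"method": "servo_tool", "body": {
  "commands": [
    [[0.0,0.5,-0.2,0,0,0,0.5],[-0.03,0.86,-0.61,0,0,0,0.5],[-0.06,0.87,-0.89,0,0,0,0.5],[-0.08,0.93,-1.16,0,0,0,0.5],[-0.11,1.03,-1.43,0,0,0,0.5],[-0.12,1.17,-1.67,0,0,0,0.5],[-0.13,1.35,-1.89,0,0,0,0.5],[-0.14,1.56,-2.08,0,0,0,0.5]]
  ]
}}

```text
t: 14.42
position: [509.5, -330.0, 91.3]
tool_rot: [0.412, 0.552, -0.497, 0.527]
wrist_force: [-0.2, -0.1, -0.7]
grip_width: 8.2
```

```bash
python3 -c "
from h import *
chk(62)"
```

```text
t 14.4 F [-0.2 -0.1 -0.7] M [ 1.05  0.19 -0.06] J5,6 [-1.3  -2.68] tip [ 508.9 -290.1    4.1]
[[[-0.01, 0.23, -0.15, 0, 0, 0, 0.5], [-0.01, 0.49, -0.27, 0, 0, 0, 0.5], [0.0, 0.76, -0.34, 0, 0, 0, 0.5], [0.02, 1.04, -0.37, 0, 0, 0, 0.5], [0.04, 1.32, -0.36, 0, 0, 0, 0.5], [0.07, 1.59, -0.3, 0, 0, 0, 0.5], [0.09, 1.86, -0.2, 0, 0, 0, 0.5], [0.13, 2.1, -0.07, 0, 0, 0, 0.5]]]
(array([ 499.1, -301. ]), 32, np.float64(2.3))
```

Emit:
{"method": "servo_tool", "body": {
  "commands": [
    [[-0.01,0.23,-0.15,0,0,0,0.5],[-0.01,0.49,-0.27,0,0,0,0.5],[0.0,0.76,-0.34,0,0,0,0.5],[0.02,1.04,-0.37,0,0,0,0.5],[0.04,1.32,-0.36,0,0,0,0.5],[0.07,1.59,-0.3,0,0,0,0.5],[0.09,1.86,-0.2,0,0,0,0.5],[0.13,2.1,-0.07,0,0,0,0.5]]
  ]
}}

```text
t: 15.13
position: [488.3, -333.5, 91.1]
tool_rot: [0.413, 0.552, -0.497, 0.527]
wrist_force: [-0.4, 0.3, -1.0]
grip_width: 8.4
```

```bash
python3 -c "
from h import *
chk(134)"
```

```text
t 15.1 F [-0.4  0.3 -1. ] M [1.09 0.25 0.03] J5,6 [-1.29 -2.69] tip [ 487.7 -293.5    3.9]
[[[0.03, 0.18, 0.14, 0, 0, 0, 0.5], [0.07, 0.37, 0.34, 0, 0, 0, 0.5], [0.1, 0.52, 0.58, 0, 0, 0, 0.5], [0.14, 0.64, 0.83, 0, 0, 0, 0.5], [0.17, 0.71, 1.11, 0, 0, 0, 0.5], [0.2, 0.74, 1.38, 0, 0, 0, 0.5], [0.23, 0.72, 1.67, 0, 0, 0, 0.5], [0.26, 0.67, 1.94, 0, 0, 0, 0.5]]]
(array([ 499.2, -301. ]), 33, np.float64(4.1))
```

Emit:
{"method": "servo_tool", "body": {
  "commands": [
    [[0.03,0.18,0.14,0,0,0,0.5],[0.07,0.37,0.34,0,0,0,0.5],[0.1,0.52,0.58,0,0,0,0.5],[0.14,0.64,0.83,0,0,0,0.5],[0.17,0.71,1.11,0,0,0,0.5],[0.2,0.74,1.38,0,0,0,0.5],[0.23,0.72,1.67,0,0,0,0.5],[0.26,0.67,1.94,0,0,0,0.5]]
  ]
}}

```text
t: 15.85
position: [485.6, -353.9, 91.3]
tool_rot: [0.412, 0.552, -0.497, 0.527]
wrist_force: [2.8, 1.0, -0.5]
grip_width: 8.1
```

```bash
python3 -c "
from h import *
chk(206)
cv2.imwrite('pics/s13.png',cv2.resize(cam('scene')['color'][215:325,115:235],(654,600),interpolation=cv2.INTER_CUBIC))"
```

```text
t 15.8 F [ 2.8  1.  -0.5] M [ 1.11 -0.05  0.47] J5,6 [-1.25 -2.75] tip [ 485.  -314.     4.2]
[[[0.01, -0.03, 0.25, 0, 0, 0, 0.5], [0.02, -0.17, 0.49, 0, 0, 0, 0.5], [0.04, -0.35, 0.71, 0, 0, 0, 0.5], [0.04, -0.56, 0.9, 0, 0, 0, 0.5], [0.04, -0.8, 1.06, 0, 0, 0, 0.5], [0.03, -1.05, 1.17, 0, 0, 0, 0.5], [0.02, -1.33, 1.25, 0, 0, 0, 0.5], [0.01, -1.61, 1.28, 0, 0, 0, 0.5]]]
(array([ 495.6, -302.8]), 24, np.float64(5.1))
```

View pics/s13.png

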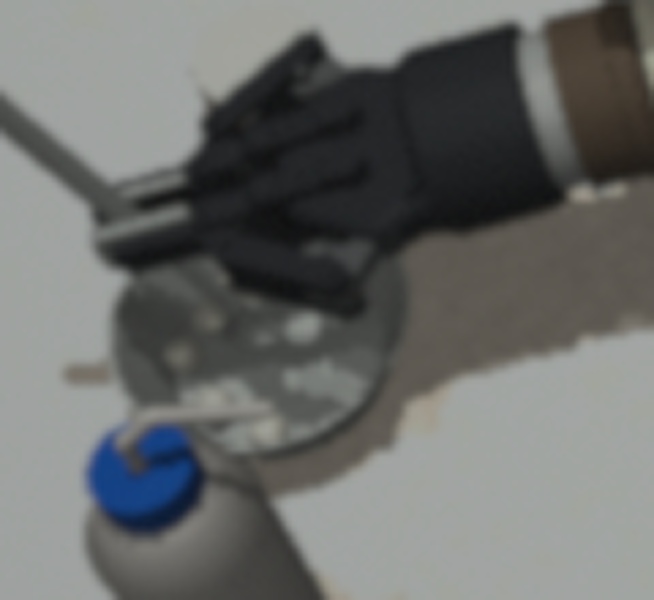

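```bash
python3 - <<'E'
import re
s=open('h.py').read()
s=s.replace("[505,-297],loss='soft_l1')","[501,-300],loss='cauchy',f_scale=0.4)").replace("np.abs(s.fun).max().round(1)","int((np.abs(np.hypot(W[:,0]-s.x[0],W[:,1]-s.x[1])-60)<1).sum())").replace("range(-60,80,4)","range(-60,100,3)").replace("np.arange(36,22,-0.25)","np.arange(42,22,-0.25)")
open('h.py','w').write(s)
from h import *
print(rimfit(cv2.imread('pics/top0.png')),rimfit(cam('top')['color']))
cv2.imwrite('pics/t13.png',cv2.resize(cam('top')['color'][180:290,410:520],(600,600),interpolation=cv2.INTER_CUBIC))
E
```

```text
(array([ 506. , -294.7]), 50, 35) (array([ 495.2, -303.3]), 43, 26)
```

View pics/t13.png

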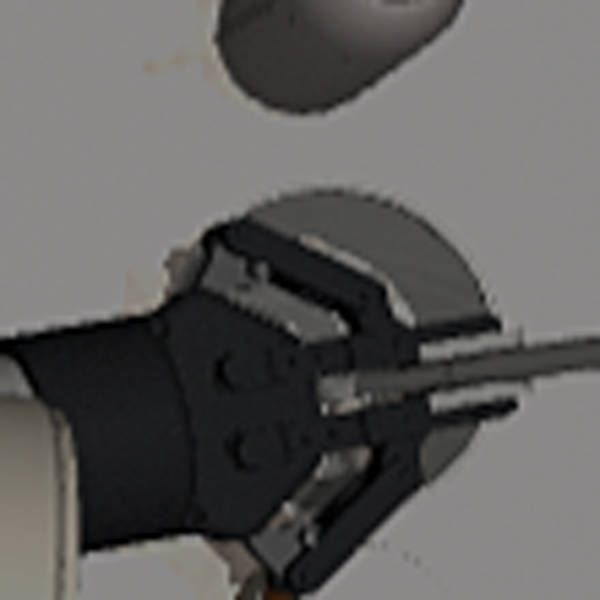

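```bash
cat >> h.py <<'E'
CC=(498,-305.5);RR=16
E
python3 -c "
from h import *
chk(215)"
```

```text
t 16.0 F [ 3.7  1.8 -0.8] M [ 1.15 -0.09  0.49] J5,6 [-1.25 -2.75] tip [ 484.7 -314.     4.1]
[[[0.02, -0.13, 0.29, 0, 0, 0, 0.5], [0.02, -0.29, 0.48, 0, 0, 0, 0.5], [0.03, -0.48, 0.65, 0, 0, 0, 0.5], [0.03, -0.69, 0.79, 0, 0, 0, 0.5], [0.02, -0.91, 0.89, 0, 0, 0, 0.5], [0.01, -1.16, 0.96, 0, 0, 0, 0.5], [0.0, -1.41, 0.99, 0, 0, 0, 0.5], [-0.02, -1.66, 0.98, 0, 0, 0, 0.5]]]
(array([ 495.2, -303.3]), 43, 26)
```

Emit:
{"method": "servo_tool", "body": {
  "commands": [
    [[0.01,-0.3,0.1,0,0,0,0.5],[0.02,-0.4,0.4,0,0,0,0.5],[0.03,-0.55,0.6,0,0,0,0.5],[0.03,-0.7,0.79,0,0,0,0.5],[0.02,-0.91,0.89,0,0,0,0.5],[0.01,-1.16,0.96,0,0,0,0.5],[0.0,-1.41,0.99,0,0,0,0.5],[-0.02,-1.66,0.98,0,0,0,0.5]]
  ]
}}

```text
t: 16.72
position: [503.4, -360.6, 91.1]
tool_rot: [0.413, 0.552, -0.497, 0.527]
wrist_force: [-1.1, 0.5, -0.7]
grip_width: 8.2
```

```bash
python3 -c "
from h import *
chk(287)"
```

```text
t 16.7 F [-1.1  0.5 -0.7] M [ 1.05  0.18 -0.01] J5,6 [-1.24 -2.76] tip [ 502.7 -320.6    3.9]
[[[-0.01, -0.24, -0.04, 0, 0, 0, 0.5], [-0.04, -0.47, -0.12, 0, 0, 0, 0.5], [-0.06, -0.69, -0.25, 0, 0, 0, 0.5], [-0.09, -0.88, -0.4, 0, 0, 0, 0.5], [-0.13, -1.05, -0.59, 0, 0, 0, 0.5], [-0.16, -1.19, -0.8, 0, 0, 0, 0.5], [-0.19, -1.29, -1.02, 0, 0, 0, 0.5], [-0.22, -1.36, -1.26, 0, 0, 0, 0.5]]]
(array([ 497.5, -304.7]), 47, 22)
```

Emit:
{"method": "servo_tool", "body": {
  "commands": [
    [[-0.01,-0.24,-0.04,0,0,0,0.5],[-0.04,-0.47,-0.12,0,0,0,0.5],[-0.06,-0.69,-0.25,0,0,0,0.5],[-0.09,-0.88,-0.4,0,0,0,0.5],[-0.13,-1.05,-0.59,0,0,0,0.5],[-0.16,-1.19,-0.8,0,0,0,0.5],[-0.19,-1.29,-1.02,0,0,0,0.5],[-0.22,-1.36,-1.26,0,0,0,0.5]]
  ]
}}

```text
t: 17.43
position: [514.7, -345.4, 91.2]
tool_rot: [0.412, 0.552, -0.497, 0.527]
wrist_force: [0.7, 0.1, -0.6]
grip_width: 8.3
```

```bash
python3 -c "
from h import *
chk(359)
cv2.imwrite('pics/t14.png',cv2.resize(cam('top')['color'][180:290,410:520],(600,600),interpolation=cv2.INTER_CUBIC))"
```

```text
t 17.4 F [ 0.7  0.1 -0.6] M [ 1.09  0.17 -0.07] J5,6 [-1.27 -2.72] tip [ 514.1 -305.4    4. ]
[[[-0.03, -0.01, -0.21, 0, 0, 0, 0.5], [-0.05, -0.0, -0.46, 0, 0, 0, 0.5], [-0.07, 0.05, -0.7, 0, 0, 0, 0.5], [-0.09, 0.14, -0.94, 0, 0, 0, 0.5], [-0.11, 0.27, -1.16, 0, 0, 0, 0.5], [-0.12, 0.42, -1.35, 0, 0, 0, 0.5], [-0.12, 0.61, -1.52, 0, 0, 0, 0.5], [-0.12, 0.82, -1.66, 0, 0, 0, 0.5]]]
(array([ 497.1, -304.3]), 47, 26)
```

View pics/t14.png

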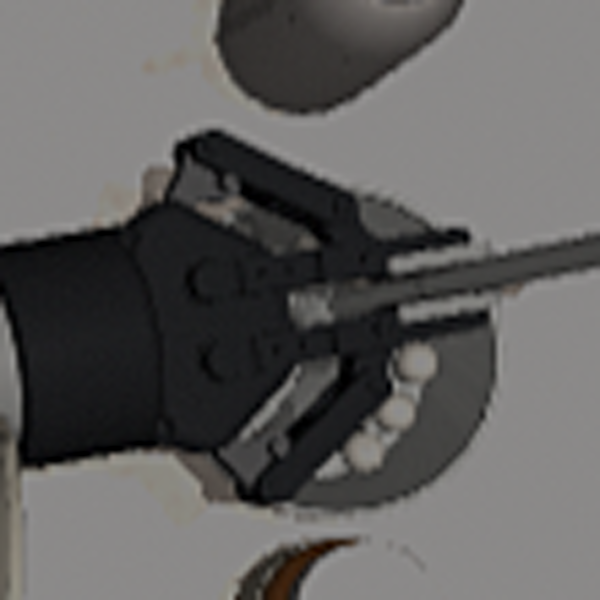

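Emit:
{"method": "servo_tool", "body": {
  "commands": [
    [[-0.03,-0.08,-0.21,0,0,0,0.5],[-0.05,-0.1,-0.46,0,0,0,0.5],[-0.07,-0.05,-0.7,0,0,0,0.5],[-0.09,0.05,-0.96,0,0,0,0.5],[-0.11,0.2,-1.2,0,0,0,0.5],[-0.12,0.38,-1.4,0,0,0,0.5],[-0.12,0.6,-1.57,0,0,0,0.5],[-0.12,0.82,-1.71,0,0,0,0.5]]
  ]
}}

```text
t: 18.15
position: [503.3, -330.0, 91.2]
tool_rot: [0.412, 0.552, -0.497, 0.527]
wrist_force: [0.2, -0.4, -0.8]
grip_width: 8.2
```

```bash
echo "CC=(498,-306);RR=17" >> h.py; python3 -c "
from h import *
chk(71)"
```

```text
t 18.1 F [ 0.2 -0.4 -0.8] M [1.07 0.21 0.02] J5,6 [-1.3  -2.68] tip [ 502.7 -290.     4. ]
[[[-0.0, 0.16, -0.1, 0, 0, 0, 0.5], [0.01, 0.41, -0.17, 0, 0, 0, 0.5], [0.02, 0.68, -0.2, 0, 0, 0, 0.5], [0.04, 0.94, -0.19, 0, 0, 0, 0.5], [0.06, 1.2, -0.14, 0, 0, 0, 0.5], [0.09, 1.45, -0.04, 0, 0, 0, 0.5], [0.12, 1.68, 0.09, 0, 0, 0, 0.5], [0.15, 1.89, 0.25, 0, 0, 0, 0.5]]]
(array([ 495.5, -303.7]), 47, 24)
```

Emit:
{"method": "servo_tool", "body": {
  "commands": [
    [[0.0,0.16,-0.1,0,0,0,0.5],[0.01,0.41,-0.17,0,0,0,0.5],[0.02,0.68,-0.2,0,0,0,0.5],[0.04,0.94,-0.19,0,0,0,0.5],[0.06,1.2,-0.14,0,0,0,0.5],[0.09,1.45,-0.04,0,0,0,0.5],[0.12,1.68,0.09,0,0,0,0.5],[0.15,1.89,0.25,0,0,0,0.5]]
  ]
}}

```text
t: 18.87
position: [485.2, -336.1, 91.1]
tool_rot: [0.412, 0.552, -0.497, 0.527]
wrist_force: [-1.0, 0.1, -0.5]
grip_width: 8.3
```

```bash
python3 -c "
from h import *
chk(143)"
```

```text
t 18.9 F [-1.   0.1 -0.5] M [1.06 0.16 0.  ] J5,6 [-1.29 -2.7 ] tip [ 484.5 -296.1    4. ]
[[[0.03, 0.18, 0.16, 0, 0, 0, 0.5], [0.07, 0.32, 0.38, 0, 0, 0, 0.5], [0.1, 0.43, 0.62, 0, 0, 0, 0.5], [0.13, 0.5, 0.88, 0, 0, 0, 0.5], [0.16, 0.53, 1.14, 0, 0, 0, 0.5], [0.19, 0.52, 1.41, 0, 0, 0, 0.5], [0.21, 0.46, 1.67, 0, 0, 0, 0.5], [0.23, 0.37, 1.92, 0, 0, 0, 0.5]]]
(array([ 495.8, -303.6]), 47, 25)
```

Emit:
{"method": "servo_tool", "body": {
  "commands": [
    [[0.03,0.12,0.14,0,0,0,0.5],[0.06,0.22,0.34,0,0,0,0.5],[0.09,0.3,0.55,0,0,0,0.5],[0.12,0.34,0.78,0,0,0,0.5],[0.14,0.34,1.0,0,0,0,0.5]]
  ]
}}

```text
t: 19.33
position: [483.7, -346.7, 91.3]
tool_rot: [0.412, 0.552, -0.497, 0.527]
wrist_force: [0.1, 1.1, -0.3]
grip_width: 8.3
```

```bash
python3 -c "
from h import *
chk(188)"
```

```text
t 19.3 F [ 0.1  1.1 -0.3] M [1.05 0.19 0.08] J5,6 [-1.27 -2.73] tip [ 483.1 -306.7    4.1]
[[[0.04, 0.21, 0.4, 0, 0, 0, 0.5], [0.07, 0.15, 0.66, 0, 0, 0, 0.5], [0.09, 0.05, 0.9, 0, 0, 0, 0.5], [0.1, -0.08, 1.13, 0, 0, 0, 0.5], [0.11, -0.25, 1.34, 0, 0, 0, 0.5], [0.12, -0.44, 1.52, 0, 0, 0, 0.5], [0.12, -0.67, 1.67, 0, 0, 0, 0.5], [0.11, -0.91, 1.78, 0, 0, 0, 0.5]]]
(array([ 495.3, -303.3]), 46, 22)
```

Emit:
{"method": "servo_tool", "body": {
  "commands": [
    [[0.03,-0.03,0.25,0,0,0,0.5],[0.05,-0.15,0.5,0,0,0,0.5],[0.08,-0.3,0.75,0,0,0,0.5],[0.09,-0.5,0.95,0,0,0,0.5],[0.1,-0.75,1.1,0,0,0,0.5]]
  ]
}}

```text
t: 19.8
position: [493.0, -356.3, 91.6]
tool_rot: [0.413, 0.552, -0.497, 0.527]
wrist_force: [-0.5, 0.2, -0.4]
grip_width: 8.5
```

```bash
python3 -c "
from h import *
chk(238)"
```

```text
t 19.8 F [-0.5  0.2 -0.4] M [ 1.1   0.16 -0.01] J5,6 [-1.25 -2.75] tip [ 492.4 -316.4    4.4]
[[[0.03, 0.19, 0.51, 0, 0, 0, 0.5], [0.02, -0.05, 0.63, 0, 0, 0, 0.5], [0.01, -0.3, 0.72, 0, 0, 0, 0.5], [0.0, -0.56, 0.77, 0, 0, 0, 0.5], [-0.02, -0.83, 0.78, 0, 0, 0, 0.5], [-0.04, -1.09, 0.74, 0, 0, 0, 0.5], [-0.06, -1.34, 0.66, 0, 0, 0, 0.5], [-0.09, -1.58, 0.55, 0, 0, 0, 0.5]]]
(array([ 495.2, -303.2]), 44, 25)
```

Emit:
{"method": "servo_tool", "body": {
  "commands": [
    [[0.02,-0.05,0.3,0,0,0,0.5],[0.02,-0.2,0.5,0,0,0,0.5],[0.01,-0.4,0.62,0,0,0,0.5],[0.0,-0.6,0.7,0,0,0,0.5],[-0.02,-0.85,0.74,0,0,0,0.5],[-0.04,-1.1,0.72,0,0,0,0.5],[-0.06,-1.35,0.66,0,0,0,0.5],[-0.09,-1.58,0.55,0,0,0,0.5]]
  ]
}}

```text
t: 20.52
position: [509.8, -358.6, 91.3]
tool_rot: [0.412, 0.552, -0.497, 0.527]
wrist_force: [0.5, -0.1, 0.1]
grip_width: 8.2
```

```bash
python3 -c "
from h import *
chk(308)"
```

```text
t 20.5 F [ 0.5 -0.1  0.1] M [1.11 0.14 0.03] J5,6 [-1.25 -2.75] tip [ 509.2 -318.6    4.1]
[[[-0.03, -0.14, -0.08, 0, 0, 0, 0.5], [-0.06, -0.34, -0.25, 0, 0, 0, 0.5], [-0.09, -0.51, -0.46, 0, 0, 0, 0.5], [-0.13, -0.64, -0.69, 0, 0, 0, 0.5], [-0.16, -0.74, -0.93, 0, 0, 0, 0.5], [-0.19, -0.79, -1.19, 0, 0, 0, 0.5], [-0.22, -0.81, -1.46, 0, 0, 0, 0.5], [-0.25, -0.78, -1.72, 0, 0, 0, 0.5]]]
(array([ 498.1, -305.1]), 46, 24)
```

Emit:
{"method": "servo_tool", "body": {
  "commands": [
    [[-0.03,-0.2,-0.08,0,0,0,0.5],[-0.06,-0.42,-0.25,0,0,0,0.5],[-0.09,-0.62,-0.46,0,0,0,0.5],[-0.13,-0.78,-0.69,0,0,0,0.5],[-0.16,-0.9,-0.95,0,0,0,0.5],[-0.19,-0.97,-1.22,0,0,0,0.5],[-0.22,-1.0,-1.5,0,0,0,0.5],[-0.25,-0.98,-1.78,0,0,0,0.5]]
  ]
}}

```text
t: 21.23
position: [516.4, -339.0, 91.3]
tool_rot: [0.412, 0.552, -0.497, 0.527]
wrist_force: [0.1, 0.6, -1.1]
grip_width: 8.2
```

```bash
echo "CC=(499.5,-305);RR=18" >> h.py; python3 -c "
from h import *
chk(18)"
```

```text
t 21.2 F [ 0.1  0.6 -1.1] M [ 1.09  0.19 -0.04] J5,6 [-1.29 -2.7 ] tip [ 515.7 -299.     4.2]
[[[-0.04, -0.01, -0.21, 0, 0, 0, 0.5], [-0.06, 0.09, -0.48, 0, 0, 0, 0.5], [-0.08, 0.24, -0.72, 0, 0, 0, 0.5], [-0.09, 0.42, -0.93, 0, 0, 0, 0.5], [-0.09, 0.63, -1.12, 0, 0, 0, 0.5], [-0.09, 0.87, -1.27, 0, 0, 0, 0.5], [-0.08, 1.13, -1.38, 0, 0, 0, 0.5], [-0.07, 1.4, -1.45, 0, 0, 0, 0.5]]]
(array([ 497.3, -304.4]), 47, 26)
```

Emit:
{"method": "servo_tool", "body": {
  "commands": [
    [[-0.04,-0.01,-0.21,0,0,0,0.5],[-0.06,0.09,-0.48,0,0,0,0.5],[-0.08,0.24,-0.72,0,0,0,0.5],[-0.09,0.42,-0.93,0,0,0,0.5],[-0.09,0.63,-1.12,0,0,0,0.5],[-0.09,0.87,-1.27,0,0,0,0.5],[-0.08,1.13,-1.38,0,0,0,0.5],[-0.07,1.4,-1.45,0,0,0,0.5]]
  ]
}}

```text
t: 21.95
position: [499.7, -327.3, 91.2]
tool_rot: [0.412, 0.552, -0.497, 0.527]
wrist_force: [0.2, 0.3, -1.0]
grip_width: 7.9
```

```bash
 python3 -c "
from h import *
chk(90)"
```

```text
t 21.9 F [ 0.2  0.3 -1. ] M [1.08 0.19 0.04] J5,6 [-1.31 -2.67] tip [ 499.  -287.4    4. ]
[[[0.01, 0.22, -0.05, 0, 0, 0, 0.5], [0.03, 0.51, -0.04, 0, 0, 0, 0.5], [0.06, 0.78, 0.03, 0, 0, 0, 0.5], [0.09, 1.04, 0.13, 0, 0, 0, 0.5], [0.12, 1.28, 0.27, 0, 0, 0, 0.5], [0.15, 1.5, 0.45, 0, 0, 0, 0.5], [0.19, 1.68, 0.66, 0, 0, 0, 0.5], [0.22, 1.83, 0.9, 0, 0, 0, 0.5]]]
(array([ 494.9, -303.5]), 47, 27)
```

Emit:
{"method": "servo_tool", "body": {
  "commands": [
    [[0.01,0.22,-0.05,0,0,0,0.5],[0.03,0.51,-0.04,0,0,0,0.5],[0.06,0.78,0.03,0,0,0,0.5],[0.09,1.04,0.13,0,0,0,0.5],[0.12,1.28,0.27,0,0,0,0.5],[0.15,1.5,0.45,0,0,0,0.5],[0.19,1.68,0.66,0,0,0,0.5],[0.22,1.83,0.9,0,0,0,0.5]]
  ]
}}

```text
t: 22.67
position: [483.2, -339.8, 91.1]
tool_rot: [0.413, 0.552, -0.497, 0.527]
wrist_force: [-0.8, -0.0, -0.5]
grip_width: 7.9
```

```bash
 python3 -c "
from h import *
chk(162)
cv2.imwrite('pics/t15.png',cv2.resize(cam('top')['color'][180:290,410:520],(600,600),interpolation=cv2.INTER_CUBIC))"
```

```text
t 22.7 F [-0.8 -0.  -0.5] M [ 1.04  0.22 -0.03] J5,6 [-1.28 -2.71] tip [ 482.5 -299.8    4. ]
[[[0.04, 0.12, 0.22, 0, 0, 0, 0.5], [0.07, 0.18, 0.49, 0, 0, 0, 0.5], [0.1, 0.21, 0.77, 0, 0, 0, 0.5], [0.13, 0.19, 1.05, 0, 0, 0, 0.5], [0.15, 0.13, 1.32, 0, 0, 0, 0.5], [0.17, 0.02, 1.58, 0, 0, 0, 0.5], [0.19, -0.12, 1.83, 0, 0, 0, 0.5], [0.2, -0.3, 2.04, 0, 0, 0, 0.5]]]
(array([ 496. , -303.6]), 47, 26)
```

View pics/t15.png

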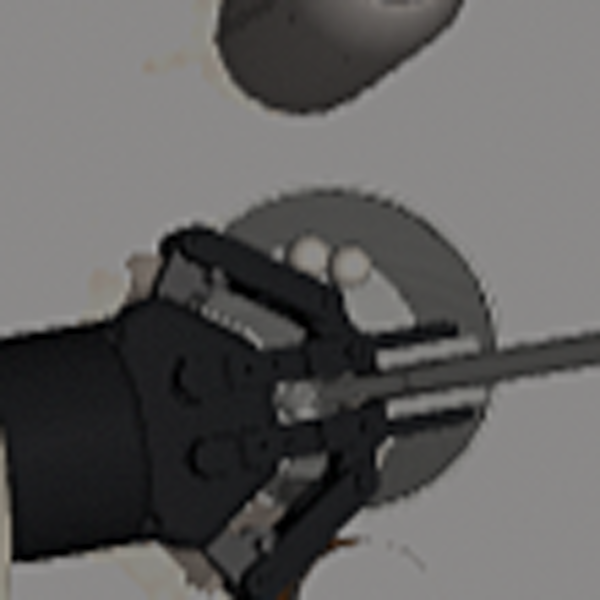

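Low forces; continue the extra turn through the tight zone, watching force.

Emit:
{"method": "servo_tool", "body": {
  "commands": [
    [[0.03,0.06,0.22,0,0,0,0.5],[0.06,0.08,0.47,0,0,0,0.5],[0.09,0.06,0.72,0,0,0,0.5],[0.12,0.0,0.97,0,0,0,0.5],[0.14,-0.1,1.2,0,0,0,0.5],[0.16,-0.25,1.42,0,0,0,0.5]]
  ]
}}

```text
t: 23.22
position: [488.9, -353.2, 91.5]
tool_rot: [0.412, 0.552, -0.497, 0.527]
wrist_force: [0.0, 1.8, -1.3]
grip_width: 8.3
```

```bash
 python3 -c "
from h import *
chk(222)"
```

```text
t 23.2 F [ 0.   1.8 -1.3] M [1.2  0.05 0.33] J5,6 [-1.25 -2.75] tip [ 488.2 -313.2    4.3]
[[[0.04, 0.1, 0.57, 0, 0, 0, 0.5], [0.04, -0.1, 0.76, 0, 0, 0, 0.5], [0.04, -0.33, 0.93, 0, 0, 0, 0.5], [0.04, -0.58, 1.05, 0, 0, 0, 0.5], [0.03, -0.85, 1.14, 0, 0, 0, 0.5], [0.01, -1.13, 1.18, 0, 0, 0, 0.5], [-0.01, -1.41, 1.18, 0, 0, 0, 0.5], [-0.03, -1.69, 1.13, 0, 0, 0, 0.5]]]
(array([ 495.3, -303.1]), 45, 23)
```

Emit:
{"method": "servo_tool", "body": {
  "commands": [
    [[0.02,-0.15,0.2,0,0,0,0.5],[0.03,-0.3,0.45,0,0,0,0.5],[0.03,-0.5,0.65,0,0,0,0.5],[0.03,-0.7,0.8,0,0,0,0.5],[0.02,-0.92,0.9,0,0,0,0.5],[0.01,-1.15,0.97,0,0,0,0.5],[-0.01,-1.41,1.0,0,0,0,0.5],[-0.03,-1.69,1.0,0,0,0,0.5]]
  ]
}}

```text
t: 23.93
position: [506.3, -360.3, 91.1]
tool_rot: [0.413, 0.552, -0.497, 0.526]
wrist_force: [0.2, -0.2, 0.0]
grip_width: 8.6
```

```bash
 python3 -c "
from h import *
chk(294)"
```

```text
t 23.9 F [ 0.2 -0.2  0. ] M [1.05 0.2  0.  ] J5,6 [-1.24 -2.76] tip [ 505.6 -320.4    3.9]
[[[-0.01, -0.37, 0.03, 0, 0, 0, 0.5], [-0.04, -0.62, -0.1, 0, 0, 0, 0.5], [-0.07, -0.84, -0.26, 0, 0, 0, 0.5], [-0.11, -1.04, -0.46, 0, 0, 0, 0.5], [-0.14, -1.2, -0.69, 0, 0, 0, 0.5], [-0.18, -1.32, -0.94, 0, 0, 0, 0.5], [-0.21, -1.41, -1.21, 0, 0, 0, 0.5], [-0.24, -1.45, -1.49, 0, 0, 0, 0.5]]]
(array([ 495. , -303.1]), 47, 22)
```

Emit:
{"method": "servo_tool", "body": {
  "commands": [
    [[-0.01,-0.3,0.03,0,0,0,0.5],[-0.04,-0.62,-0.1,0,0,0,0.5],[-0.07,-0.84,-0.26,0,0,0,0.5],[-0.11,-1.04,-0.46,0,0,0,0.5],[-0.14,-1.2,-0.69,0,0,0,0.5],[-0.18,-1.32,-0.94,0,0,0,0.5],[-0.21,-1.41,-1.21,0,0,0,0.5],[-0.24,-1.45,-1.49,0,0,0,0.5]]
  ]
}}

```text
t: 24.65
position: [518.3, -342.5, 91.4]
tool_rot: [0.412, 0.552, -0.497, 0.527]
wrist_force: [-0.3, -0.9, -0.8]
grip_width: 8.8
```

```bash
 python3 -c "
from h import *
chk(6)"
```

```text
t 24.6 F [-0.3 -0.9 -0.8] M [ 1.08  0.25 -0.06] J5,6 [-1.28 -2.71] tip [ 517.7 -302.6    4.2]
[[[-0.04, 0.04, -0.23, 0, 0, 0, 0.5], [-0.07, 0.09, -0.51, 0, 0, 0, 0.5], [-0.09, 0.18, -0.77, 0, 0, 0, 0.5], [-0.1, 0.31, -1.02, 0, 0, 0, 0.5], [-0.12, 0.48, -1.25, 0, 0, 0, 0.5], [-0.12, 0.68, -1.44, 0, 0, 0, 0.5], [-0.13, 0.92, -1.61, 0, 0, 0, 0.5], [-0.12, 1.17, -1.73, 0, 0, 0, 0.5]]]
(array([ 497.4, -304.4]), 47, 25)
```

```bash
 python3 -c "
from h import *
a=cv2.resize(cam('top')['color'][185:285,420:510],(540,600),interpolation=cv2.INTER_CUBIC)
cv2.imwrite('pics/t16.png',a)
cv2.imwrite('pics/s16.png',cv2.resize(cam('scene')['color'][215:325,115:235],(654,600),interpolation=cv2.INTER_CUBIC))"
```

```text
(no output)
```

View pics/t16.png

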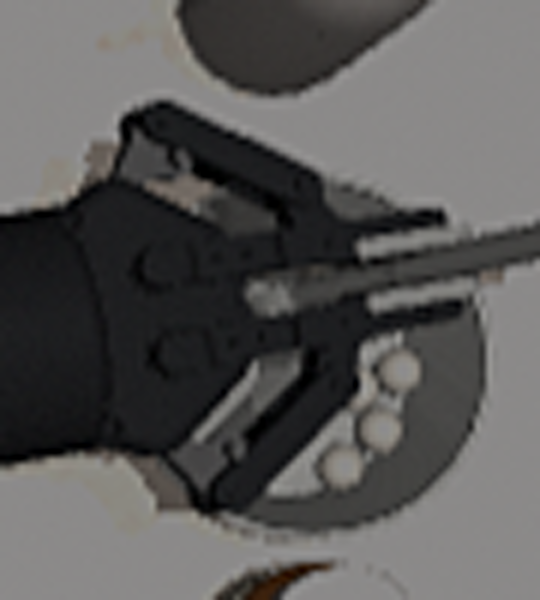

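View pics/s16.png

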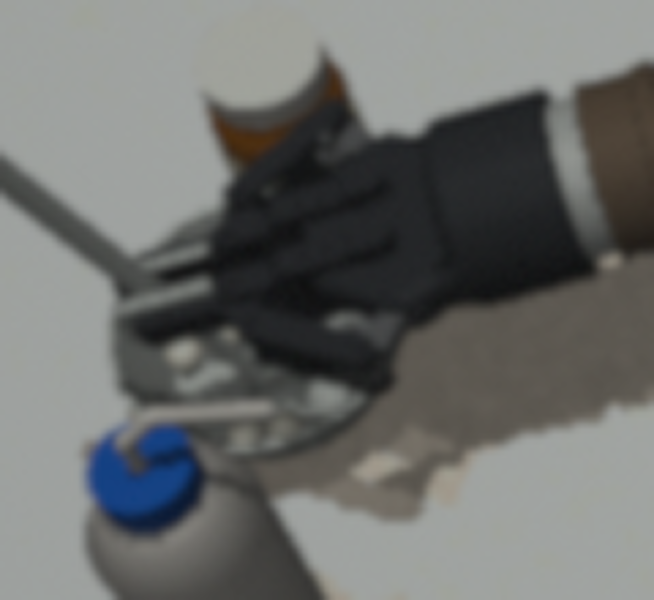

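```bash
 python3 -c "
from h import *
Rm=toolM()[:3,:3]; t=tip(); print(t)
for p in [(515,-290,5.),(521,-284,5.)]: print((Rm.T@(np.array(p)-t)/10).round(2))
print('per 1mm diag',(Rm.T@np.array([.707,.707,0])/10).round(3))
"
```

```text
[ 517.86990479 -302.56258784    4.24724038]
[-0.06  0.07 -1.29]
[-0.15 -0.62 -1.77]
per 1mm diag [-0.012 -0.081 -0.057]
```

Emit:
{"method": "servo_tool", "body": {
  "commands": [
    [[-0.02,0.04,-0.3,0,0,0,0.5],[-0.03,0.06,-0.65,0,0,0,0.5],[-0.05,0.07,-1.0,0,0,0,0.5],[-0.06,0.07,-1.29,0,0,0,0.5],[-0.09,-0.15,-1.45,0,0,0,0.5],[-0.12,-0.4,-1.62,0,0,0,0.5],[-0.15,-0.62,-1.77,0,0,0,0.5],[-0.15,-0.62,-1.77,0,0,0,0.5]]
  ],
  "squeeze": 100
}}

```text
t: 25.47
position: [521.4, -324.1, 92.3]
tool_rot: [0.413, 0.552, -0.497, 0.527]
wrist_force: [-2.6, 0.9, 0.1]
grip_width: 7.3
```

```bash
 python3 -c "
from h import *
st(); print(tip()); print(rimfit(cam('top')['color']))
"
```

```text
t 25.47 J [-0.057  0.873 -0.718 -1.16  -1.319 -2.655] pos [ 521.4 -324.1   92.3] az -80.1 pitchdown 6.0 x [-0.05 -0.11  0.99] y [-0.984 -0.165 -0.067] F [-2.6  0.9  0.1] M [ 0.92  0.38 -0.48] w 7.3
[ 520.6424822  -284.19739795    5.09061112]
(array([ 496.9, -304.1]), 47, 27)
```

Contact at 2.6 N. Push slowly a few millimetres.

Emit:
{"method": "servo_tool", "body": {
  "commands": [
    [[-0.01,-0.12,-0.08,0,0,0,0.5],[-0.03,-0.24,-0.17,0,0,0,0.5],[-0.05,-0.36,-0.25,0,0,0,0.5],[-0.07,-0.48,-0.34,0,0,0,0.5],[-0.08,-0.6,-0.42,0,0,0,0.5],[-0.08,-0.6,-0.42,0,0,0,0.5]]
  ]
}}

```text
t: 26.02
position: [527.1, -319.1, 92.3]
tool_rot: [0.412, 0.552, -0.497, 0.527]
wrist_force: [-2.5, -1.1, 0.4]
grip_width: 7.5
```

```bash
 python3 -c "
from h import *
st(); print(tip()); print(rimfit(cam('top')['color']))
cv2.imwrite('pics/t17.png',cv2.resize(cam('top')['color'][185:285,420:510],(540,600),interpolation=cv2.INTER_CUBIC))
"
```

```text
t 26.02 J [-0.046  0.868 -0.704 -1.123 -1.328 -2.635] pos [ 527.1 -319.1   92.3] az -80.0 pitchdown 6.0 x [-0.05 -0.11  0.99] y [-0.984 -0.165 -0.069] F [-2.5 -1.1  0.4] M [ 0.85  0.46 -0.5 ] w 7.5
[ 526.43187494 -279.12697543    5.13231818]
(array([ 499.3, -304.4]), 47, 29)
```

View pics/t17.png

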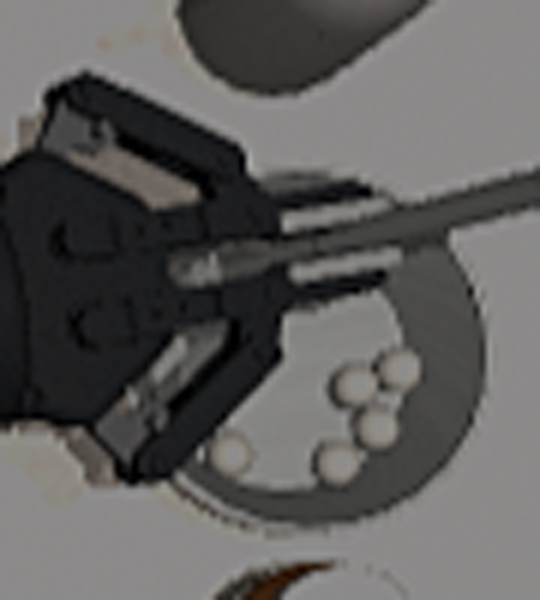

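Emit:
{"method": "servo_tool", "body": {
  "commands": [
    [[-0.01,-0.1,-0.1,0,0,0,0.5],[-0.03,-0.2,-0.2,0,0,0,0.5],[-0.05,-0.3,-0.3,0,0,0,0.5],[-0.07,-0.4,-0.4,0,0,0,0.5],[-0.08,-0.5,-0.5,0,0,0,0.5],[-0.08,-0.5,-0.5,0,0,0,0.5]]
  ]
}}

```text
t: 26.57
position: [530.5, -313.8, 92.8]
tool_rot: [0.413, 0.552, -0.498, 0.527]
wrist_force: [-3.5, -3.6, 2.1]
grip_width: 7.5
```

```bash
 python3 -c "
from h import *
st(); print(tip()); print(rimfit(cam('top')['color']))
"
```

```text
t 26.57 J [-0.034  0.863 -0.693 -1.083 -1.34  -2.611] pos [ 530.5 -313.8   92.8] az -80.2 pitchdown 6.0 x [-0.05 -0.11  0.99] y [-0.984 -0.163 -0.069] F [-3.5 -3.6  2.1] M [ 0.22  0.5  -0.7 ] w 7.5
[ 529.94343804 -273.84467773    5.62413366]
(array([ 502.2, -300.9]), 46, 30)
```

Emit:
{"method": "servo_tool", "body": {
  "commands": [
    [[0.05,0.4,0.3,0,0,0,0.5],[0.12,0.8,0.6,0,0,0,0.5],[0.7,1.0,0.6,0,0,0,0.5],[2,0.9,0.45,0,0,0,0.5],[4,0.8,0.25,0,0,0,0.5],[6.5,0.6,0,0,0,0,0.5],[9,0.4,-0.3,0,0,0,0.5],[11,0.3,-0.5,0,0,0,0.5]]
  ]
}}

```text
t: 27.28
position: [522.7, -321.0, 203.7]
tool_rot: [0.411, 0.552, -0.497, 0.528]
wrist_force: [0.2, -0.5, -1.0]
grip_width: 7.4
```

```bash
 python3 -c "
from h import *
st(); print(tip()); print(rimfit(cam('top')['color']))
cv2.imwrite('pics/t18.png',cv2.resize(cam('top')['color'][185:285,420:510],(540,600),interpolation=cv2.INTER_CUBIC))
cv2.imwrite('pics/s18.png',cv2.resize(cam('scene')['color'][205:325,105:235],(650,600),interpolation=cv2.INTER_CUBIC))
"
```

```text
t 27.28 J [-0.051  0.576 -0.731 -0.87  -1.321 -2.644] pos [ 522.7 -321.   203.7] az -79.9 pitchdown 6.0 x [-0.05 -0.12  0.99] y [-0.983 -0.167 -0.071] F [ 0.2 -0.5 -1. ] M [1.06 0.23 0.02] w 7.4
[ 522.18986056 -280.99166434  116.58282416]
(array([ 502.4, -300.7]), 42, 30)
```

View pics/t18.png

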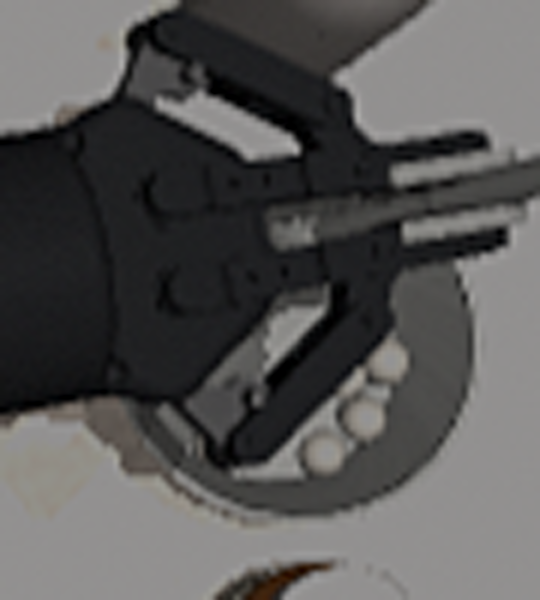

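View pics/s18.png

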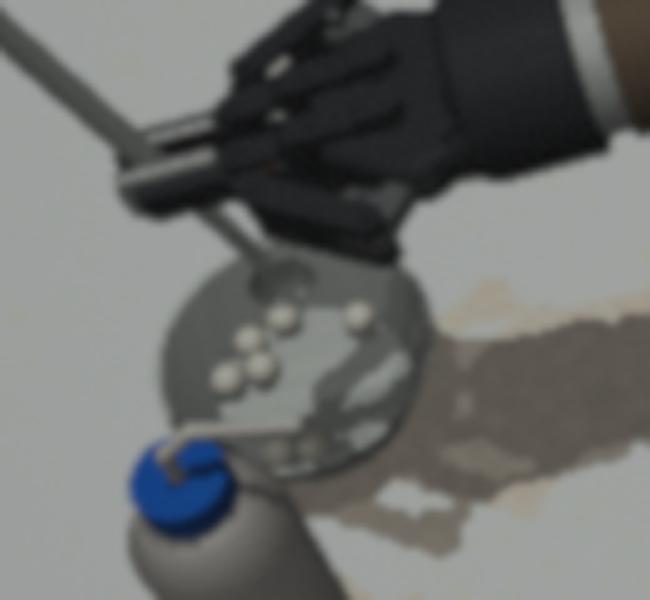

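```bash
cat >> h.py <<'E'
def Rtray(haz,tilt=10):
    a=np.radians(haz); h=np.array([np.cos(a),np.sin(a),0]); u=np.array([0,0,1.]); t=np.radians(tilt)
    z=-np.sin(t)*h-np.cos(t)*u; x=-np.cos(t)*h+np.sin(t)*u
    return np.c_[x,np.cross(z,x),z]
E
python3 -c "
from h import *
Rm=Rtray(165); print(Rm.round(2)); go([500,-120,290],Rm); go([495,3,200],Rm)
c=(tip_t+butt_t)/2; print(c); print('TCP for centre at (492,3):',np.array([492,3,0])-Rm@c)
"
```

```text
[[ 0.95 -0.26  0.17]
 [-0.25 -0.97 -0.04]
 [ 0.17  0.   -0.98]]
cm [  6.16  -1.71 -20.97] deg [ 48.3 -67.9 -50.8] | 21.9 97.6
cm [ -4.15  -2.58 -32.18] deg [ 48.3 -67.9 -50.8] | 32.5 97.6
[  7.43307275   0.         -12.78532086]
TCP for centre at (492,3): [487.07377829   4.31997713 -13.88182265]
```

Emit:
{"method": "servo_tool", "body": {
  "commands": [
    [[6.2,-1.7,-10,0,0,0,0.5],[6.2,-1.7,-15,0,0,0,0.5],[6.2,-1.7,-18,12,-17,-12.7,0.5],[6.2,-1.7,-21,12,-17,-12.7,0.5],[6.2,-1.7,-21,24,-34,-25.4,0.5],[6.2,-1.7,-21,24,-34,-25.4,0.5],[6.2,-1.7,-21,24,-34,-25.4,0.5],[6.2,-1.7,-21,24,-34,-25.4,0.5]]
  ]
}}

```text
t: 28.05
position: [507.1, -149.0, 272.2]
tool_rot: [0.324, 0.722, -0.427, 0.438]
wrist_force: [2.0, 0.4, -1.2]
grip_width: 7.1
```

```bash
python3 -c "
from h import *
st(); Rm=Rtray(165); go([490,-60,260],Rm)
"
```

```text
t 28.05 J [ 0.26   0.145 -0.524  0.601 -1.131 -2.005] pos [ 507.1 -149.   272.2] az -67.1 pitchdown 24.0 x [ 0.25 -0.33  0.91] y [-0.9   -0.425  0.095] F [ 2.   0.4 -1.2] M [0.96 0.35 0.15] w 7.1
cm [-4.5  -2.36 -7.61] deg [ 35.8 -49.9 -37.3] | 9.1 71.8
```

Emit:
{"method": "servo_tool", "body": {
  "commands": [
    [[-4.5,-2.4,-7.6,35.8,-49.9,-37.3,0.5],[-4.5,-2.4,-7.6,35.8,-49.9,-37.3,0.5],[-4.5,-2.4,-7.6,35.8,-49.9,-37.3,0.5],[-4.5,-2.4,-7.6,35.8,-49.9,-37.3,0.5],[-4.5,-2.4,-7.6,35.8,-49.9,-37.3,0.5],[-4.5,-2.4,-7.6,35.8,-49.9,-37.3,0.5],[-4.5,-2.4,-7.6,35.8,-49.9,-37.3,0.5],[-4.5,-2.4,-7.6,35.8,-49.9,-37.3,0.5]]
  ]
}}

```text
t: 28.72
position: [491.4, -60.2, 261.6]
tool_rot: [0.078, 0.963, -0.197, 0.167]
wrist_force: [0.6, -0.9, -0.8]
grip_width: 7.5
```

```bash
python3 -c "
from h import *
st(); Rm=Rtray(165); go([487,4,100],Rm)
"
```

```text
t 28.72 J [ 0.013 -0.015 -0.274  1.011 -0.221 -2.758] pos [491.4 -60.2 261.6] az -36.4 pitchdown 68.7 x [ 0.87 -0.35  0.35] y [-0.406 -0.91   0.083] F [ 0.6 -0.9 -0.8] M [0.22 0.35 0.03] w 7.5
cm [-8.36 -7.01 13.55] deg [  7.  -10.3  -7.5] | 17.4 14.5
```

Emit:
{"method": "servo_tool", "body": {
  "commands": [
    [[-8.4,-7,13.5,7,-10.3,-7.5,0.5],[-8.4,-7,13.5,7,-10.3,-7.5,0.5],[-8.4,-7,13.5,7,-10.3,-7.5,0.5],[-8.4,-7,13.5,7,-10.3,-7.5,0.5],[-8.4,-7,13.5,7,-10.3,-7.5,0.5],[-8.4,-7,13.5,7,-10.3,-7.5,0.5],[-8.4,-7,13.5,7,-10.3,-7.5,0.5]]
  ]
}}

```text
t: 29.3
position: [487.7, 2.5, 99.9]
tool_rot: [0.014, 0.987, -0.132, 0.087]
wrist_force: [-0.4, 0.4, -1.2]
grip_width: 7.5
```

```bash
python3 -c "
from h import *
st(); Rm=Rtray(165); go([487,4,40],Rm); print(tip(),(toolM()@np.r_[butt_t,1])[:3])
c=vision.capture('wrist'); cv2.imwrite('pics/w20.png',c['color'])
c=vision.capture('scene'); cv2.imwrite('pics/s20.png',c['color'])
"
```

```text
t 29.3 J [ 0.041  0.204 -0.43   0.77  -0.058 -2.84 ] pos [487.7   2.5  99.9] az -16.9 pitchdown 79.8 x [ 0.95 -0.26  0.18] y [-0.262 -0.965  0.005] F [-0.4  0.4 -1.2] M [ 0.07  0.14 -0.03] w 7.5
cm [-1.16 -0.16  5.87] deg [ 0.3 -0.2 -0.2] | 6.0 0.4
[396.11215967  27.47048159 113.50352397] [589.11043679 -24.98306685 114.04230316]
```

View pics/w20.png

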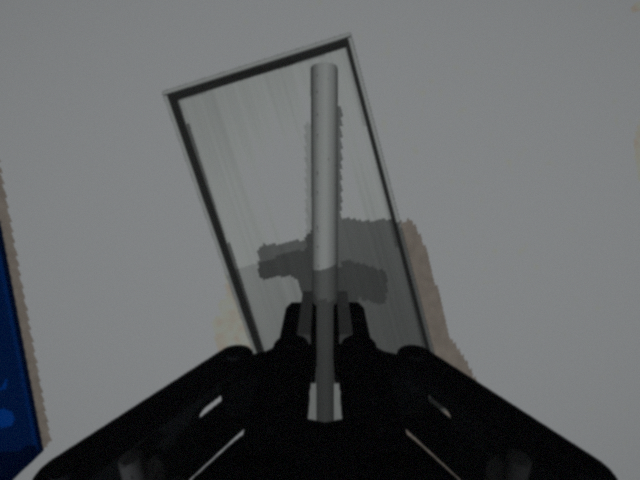

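View pics/s20.png

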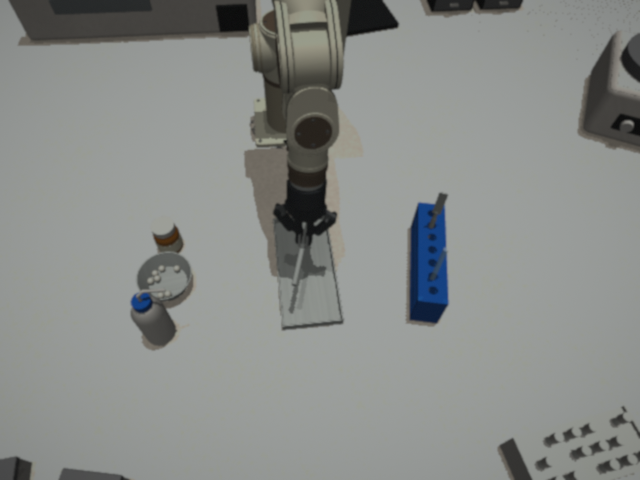

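Emit:
{"method": "servo_tool", "body": {
  "commands": [
    [[-0.5,0,2.5,0,0,0,0.5],[-0.9,0,5,0,0,0,0.5],[-1.2,0,6.5,0,0,0,0.5],[-1.4,0,7.8,0,0,0,0.5],[-1.5,0,8.3,0,0,0,0.5],[-1.6,0,8.8,0,0,0,0.5],[-1.6,0,8.8,0,0,0,0.5]]
  ]
}}

```text
t: 29.98
position: [487.9, 1.7, 10.9]
tool_rot: [0.014, 0.987, -0.132, 0.088]
wrist_force: [-0.2, -0.1, -0.4]
grip_width: 7.4
```

```bash
python3 -c "
from h import *
st(); print(tip(),(toolM()@np.r_[butt_t,1])[:3])
c=cam('scene'); cv2.imwrite('pics/s21.png',cv2.resize(c['color'][200:340,240:380],(600,600)))
"
```

```text
t 29.98 J [ 0.04   0.338 -0.541  0.521 -0.058 -2.841] pos [487.9   1.7  10.9] az -16.7 pitchdown 79.7 x [ 0.95 -0.26  0.18] y [-0.263 -0.965  0.005] F [-0.2 -0.1 -0.4] M [0.03 0.19 0.01] w 7.4
[396.33316238  26.76016623  24.36909757] [589.27144928 -25.90840804  25.28492066]
```

View pics/s21.png

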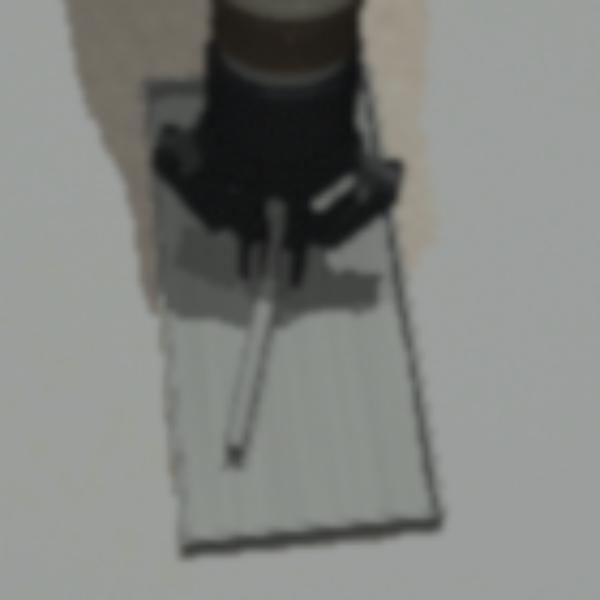

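Lower a further 4 mm, then rotate a little to drop the bowl end first and release gently.

Emit:
{"method": "servo_tool", "body": {
  "commands": [
    [[-0.03,0,0.2,0,0,0,0.5],[-0.06,0,0.35,0,0,0,0.5],[-0.07,0,0.4,0,0,0,0.5],[-0.07,0,0.4,0,0,0,0.5]]
  ],
  "squeeze": 30
}}

```text
t: 30.37
position: [487.0, 1.9, 6.3]
tool_rot: [0.014, 0.987, -0.132, 0.088]
wrist_force: [0.6, 0.7, -1.1]
grip_width: 7.2
```

```bash
python3 -c "
from h import *
st()
"
```

```text
t 30.37 J [ 0.04   0.346 -0.547  0.51  -0.058 -2.841] pos [487.    1.9   6.3] az -16.8 pitchdown 79.8 x [ 0.95 -0.26  0.18] y [-0.263 -0.965  0.005] F [ 0.6  0.7 -1.1] M [ 0.09  0.2  -0.01] w 7.2
```

Emit:
{"method": "servo_tool", "body": {
  "commands": [
    [[0,0,0,0,0,0,1.0],[0,0,0,0,0,0,1.3],[0,0,0,0,0,0,1.6],[0,0,0,0,0,0,2.0],[0,0,0,0,0,0,2.6],[0,0,0,0,0,0,3.2],[0,0,0,0,0,0,3.2],[0,0,0,0,0,0,3.2]]
  ]
}}

```text
t: 31.03
position: [486.9, 1.9, 6.0]
tool_rot: [0.014, 0.987, -0.132, 0.087]
wrist_force: [-0.0, 0.1, -0.0]
grip_width: 31.9
```

```bash
python3 -c "
from h import *
st()
c=vision.capture('wrist'); cv2.imwrite('pics/w22.png',c['color'])
"
```

```text
t 31.03 J [ 0.04   0.346 -0.547  0.51  -0.058 -2.841] pos [486.9   1.9   6. ] az -16.9 pitchdown 79.8 x [ 0.95 -0.26  0.18] y [-0.263 -0.965  0.005] F [-0.   0.1 -0. ] M [0.   0.18 0.05] w 31.9
```

View pics/w22.png

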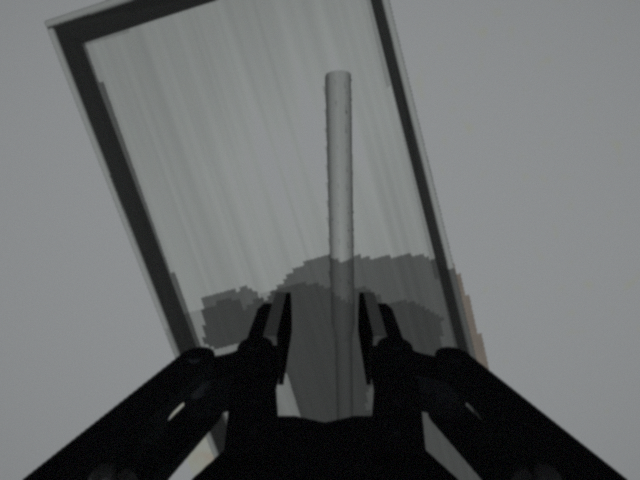

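Emit:
{"method": "servo_tool", "body": {
  "commands": [
    [[0.17,0,-1,0,0,0,4.2],[0.5,0,-2.9,0,0,0,4.2],[1,0,-5.9,0,0,0,4.2],[1.7,0,-9.8,0,0,0,4.2],[2.4,0,-13.8,0,0,0,4.2],[3.1,0,-17.7,0,0,0,4.2],[3.1,0,-17.7,0,0,0,4.2],[3.1,0,-17.7,0,0,0,4.2]]
  ]
}}

```text
t: 31.75
position: [488.8, 3.0, 189.0]
tool_rot: [0.014, 0.987, -0.132, 0.091]
wrist_force: [0.4, -0.4, -0.9]
grip_width: 42.4
```

```bash
python3 -c "
from h import *
st()
c=vision.capture('wrist'); cv2.imwrite('pics/w23.png',c['color'])
c=vision.capture('scene'); cv2.imwrite('pics/s23.png',c['color'])
c=vision.capture('top'); cv2.imwrite('pics/t23.png',c['color']); print(rimfit(c['color']))
"
```

```text
t 31.75 J [ 0.042  0.11  -0.287  0.999 -0.058 -2.838] pos [488.8   3.  189. ] az -16.1 pitchdown 79.4 x [ 0.95 -0.26  0.18] y [-0.263 -0.965  0.003] F [ 0.4 -0.4 -0.9] M [0.06 0.21 0.04] w 42.4
(array([ 501.3, -300.5]), 50, 31)
```

View pics/w23.png

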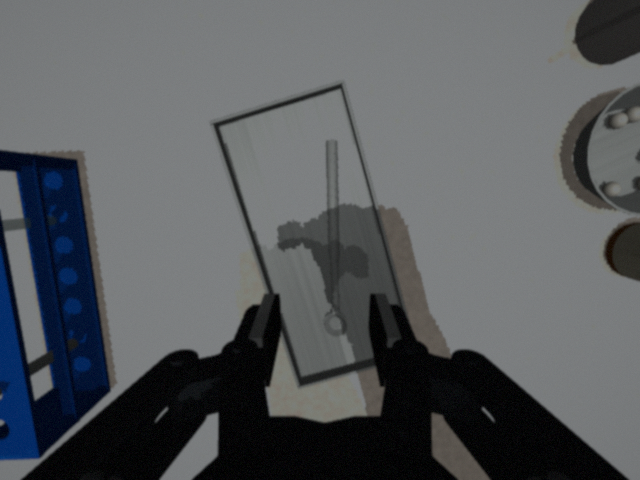

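View pics/s23.png

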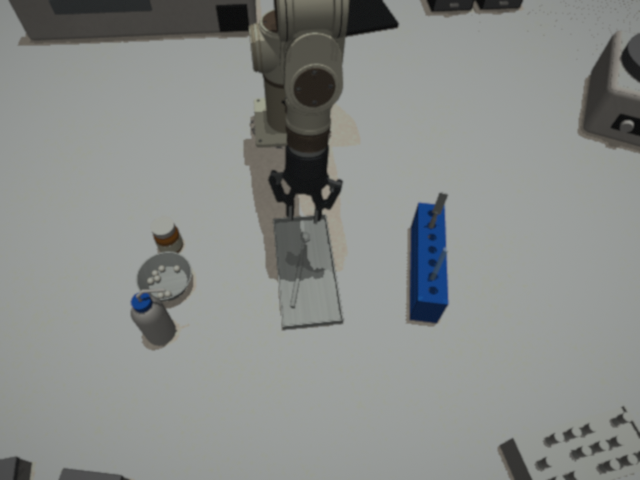

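View pics/t23.png

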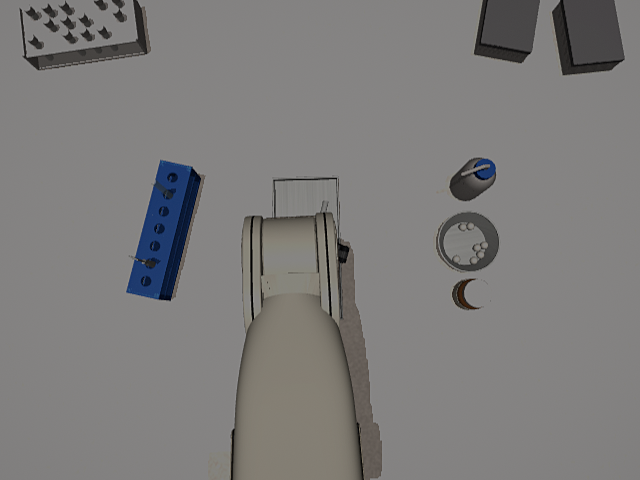

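```bash
python3 -c "
from station import r
print(r.job_done())"
```

```text
the job is handed in; nothing more can be done
None
```

The spoon work is done, and I handed the job in at about 32 s. The one fault was that the dish got dragged during stirring.

- **Stirring:** I took the spoon from the middle hole, turned it bowl-down (leaning about 16°) and lowered it until a light touch showed the dish floor. I stirred about four turns, with the tip held roughly 1 mm above that touch. The first turn swept at a radius of about 23 mm, and the later ones at about 12–18 mm.
- **Dish dragged:** The wide turns wedged beads against the wall, and the dish slid by up to about 14 mm. I cut the radius and then pushed it gently back with the bowl at about 5 N. It ended about 7 mm from where it started. It did not appear to tip in any picture.
- **Spoon in the tray:** I let it go with the fingertips near the tray floor, a drop I estimate at about 13 mm. The last pictures show it lying flat, wholly inside the tray.
- **Last checks:** All seven beads are in the dish. The spatula and rod are still in the rack, and the bottle and jar look unmoved. The gripper was about 185 mm above the bench, touching nothing.
- **Readings that disagreed:** The grip width read 8 mm on the 11 mm handle, though the spoon never slipped. My dish-centre estimates from the two cameras differed by a few millimetres.

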